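# Clear and set up the trunking cut-to-length jig

## Task

Set the jig up for the next cut. First clear away all the short trunking offcuts, those in the jig's bed and those on the bench, into the grey waste bin; then wind the handwheel until the stop's brass pointer is level with the brass marker on the scale; and only then lay the long new piece of trunking flat in the bed with its end butted up against the stop. Leave the setting as it is then and everything else on the bench where it is.

Things in the scene. Friction and masses are not known exactly. Their poses are not given: they have to be found in the camera images.
- jig: Cut-to-length stop jig, fixed (place, yaw vary). Origin at bench height; y runs along the bed towards the handwheel, z up. Base x -45..60, y -185..265, 22 high. Bed: flat channel on x=0, y -185..100, floor z 30, 34 wide between 8 wide lips (tops z 38). Scale rail x 36..60, top z 36. Gearbox x +-40, y 150..250, top z 72, under the handwheel, whose upright axis is at x 0, y 200.
- wheel (a joint): Handwheel angle (rad), 0..31: flat steel wheel 116 dia, z 85..95 over the bench; grows CLOCKWISE seen from above. A screw moves the stop 15 mm a turn (2.387 mm/rad). 2 to 4 N at the handle turns it; it stays where left and a push on the stop under 25 N does not drive it back. Handle 45 from the axis, towards the jig's +x at value 0, swinging towards the jig's -y as it grows.
- grip (a point): Point on the axis of the wheel's upright crank handle, a black sleeve 20 dia that spins freely on its pin, so a gripper can hold it and go round without turning. The sleeve reaches from z 97 to z 147 over the bench; this point is at z 127. Travels with the wheel.
- stop (a joint): Travel of the stop along the bed (m), 0 to 0.075; grows as the stop moves away from the gearbox, towards the jig's -y.
- stop_face (a point): Bottom centre of the stop's flat working face, which looks to the jig's -y; the stop is a dark steel block 30 x 30 in the bed, top at z 73. Its y axis is the jig's y axis. At stop value 0 it is at jig y 80.
- pointer (a point): Tip of the thin brass pointer on the stop, which lies across the scale rail; at stop value 0 it is at jig y 85. It shows the set length.
- marker: Small brass index clip (12 x 8, 10 high, thin nose towards the pointer) fixed on the outer side of the scale rail; origin on its centre line at rail top height; axes parallel to the jig's. The stop is set when the pointer tip is level with this centre line along the jig's y. The pointer passes it freely.
- bin: Grey open waste bin, fixed, 170 x 170 outside, 90 high, walls 4; origin under its centre.
- blank: The new length of white cable trunking, 120 long (its x axis), 26 wide (y), 22 high (z), 60 g; origin at the centre of its underside. Any of its long faces may lie down. Lies on the bench at the robot's left.
- blank_mid (a point): Centre of the new length of trunking, half way along it and 11 above its underside.
- offcut1: Short offcut of the same white trunking, 46 long (its x axis), 26 wide, 22 high, about 25 g, origin at the centre of its underside; lies in the jig's bed. May be absent.
- offcut2: Short offcut of the same white trunking, 40 long (its x axis), 26 wide, 22 high, about 25 g, origin at the centre of its underside; lies in the jig's bed. May be absent.
- offcut3: Short offcut of the same white trunking, 50 long (its x axis), 26 wide, 22 high, about 25 g, origin at the centre of its underside; lies in the jig's bed. May be absent.
- offcut4: Short offcut of the same white trunking, 44 long (its x axis), 26 wide, 22 high, about 25 g, origin at the centre of its underside; lies on the bench in front of the jig. May be absent.
- offcut5: Short offcut of the same white trunking, 38 long (its x axis), 26 wide, 22 high, about 25 g, origin at the centre of its underside; lies on the bench in front of the jig. May be absent.
- offcut6: Short offcut of the same white trunking, 48 long (its x axis), 26 wide, 22 high, about 25 g, origin at the centre of its underside; lies on the bench in front of the jig. May be absent.
- tape: Bystander, loose: roll of black tape lying flat, 50 across, 19 high. Leave alone.
- screwdriver: Bystander, loose: screwdriver with a yellow handle, lying. Leave alone.
- cutters: Bystander, loose: side cutters with orange handles, lying, 125 long. Leave alone.
- jar: Bystander, loose: clear round jar with a grey cap, 50 across, 65 high. Leave alone.
- gland_box: Bystander, loose: small cardboard box 90 x 60 x 45. Leave alone.
- steel_rule: Bystander, loose: steel rule 150 x 25 x 2, lying flat. Leave alone.

How it is judged:
By the outcome, as a careful person would: the job done as asked, in the order asked, and still so for the second after the job is handed in, with the robot touching nothing.
Of offcut1, offcut2, offcut3, offcut4, offcut5, offcut6 only 4 to 6 are there at a start; the rules pass over those that are not, and their reading is None.
At some moment in a run one of offcut4, offcut5, offcut6, blank may be knocked a few centimetres aside while the robot is not near it.
Once in a run the grip may slacken for a moment while it holds something.
It also fails if it takes over 200 s, if anything falls off the work surface, if the arm or the gripper's body presses on something with over 40 N, if the wrist force passes 120 N, or if a joint passes its speed limit or range.

## Robot

A 7-joint arm with a two-finger parallel gripper is mounted at the origin on the work surface. World frame = base frame: x ahead of the robot, y to its left, z up, the work surface at z = 0. Lengths are in m, angles in degrees, forces in N, time in s.
With the tool pointing down it reaches from about 0.425 to 0.875 m from the base axis. Payload 4.7 kg.
Tool frame: the origin (TCP) lies at the very end of the fingers, on their centre line; the grasp point (between the pads) lies 19 mm behind it; z points along the fingers, y is the line along which they close (so a half turn about z gives the same grasp; the last joint's range is limited). The gripper opens to 87 mm and grips with 3 to 60 N. Pads are 19 mm wide; open, the fingers measure 117 mm over their backs; the gripper's body (75 mm by 190 mm) begins 51 mm behind the grasp point.
Start: joints at [-64.28, 18.392, -4.016, 83.108, 1.295, 78.541, -3.26], TCP at [0.274, 0.59, 0.223] pointing down, gripper open.
Joint ranges: [-163.93, 163.93], [-17.29, 119.83], [-79.2, 71.16], [3.27, 140.29], [-89.18, 269.18], [5.43, 117.66], [-154.24, 154.24]. Speed limits (degrees/s): [147.25, 147.25, 180, 180, 180, 180, 180].

## Interface

Orientations are given as [roll, pitch, yaw] about the fixed x, y, z axes, in that order (R = Rz(yaw) Ry(pitch) Rx(roll)).
In Python, from cell import get_obs, read_camera, sign_off, silhouettes gives the robot as it stands.
- The arm moves only by the tool play_rows, never from a script. Its argument "steps" is a list that holds one entry, the list of rows, each a list of 7 numbers: the shift along the tool's x, y, z in m, then the turn, a rotation vector about the tool's x, y, z in rad, then the finger opening in m, from 0 to 0.087. A call has 1 to 12 rows; each row shifts and turns the commanded pose from where the row before left it, along the tool's axes as they then stand; what a row does not reach is not made up. A row lasts 1/10 s, in which the tool goes at most 50 mm and 8.59 degrees, less where a joint would pass 70% of its speed; a pose out of reach is approached as far as the arm can. A call is refused whole if a number of a shift passes 0.05 or a number of a turn 0.15, either way. A call with a gripper value outside its range is refused whole. The fingers move at their own pace and stop on an object; "force" is the grip in N (left out, the last holds). Time passes only in rows, so rows that do not move let the fingers close. It gives the time, the measured TCP pose, the force, the opening and the grip force at its end, in the units of the state.
- get_obs(): the state, without advancing time (a new reading comes with each control period).
- read_camera(name): name is "scene" or "side" or "wrist"; returns a dict with "frame" (420x560x3 uint8, red, green, blue), "intrinsics" (3x3 intrinsics, pixels), "view" (4x4, takes a point from world to camera coordinates). Camera axes: x right, y up, looking along -z (the intrinsics and any distortion apply to the point x, -y, -z); pixel columns grow to the right and rows downward; lengths in m; the calibration is good to about 2 mm. A picture is of the moment at which its call begins. There is no depth.
- sign_off(): hands the job in; it is judged then, once.
Trained networks look in the newest picture that a camera, given by its name, has taken for a name from the list of things; names that differ only in an ending like _2 or _b are one class to them, and where a whole thing is asked for, a point or a joint stands for the part that bears it (a point fixed in the world has none). Each returns a list of dicts, best first, with "p" (0 to 1); they miss things now and then, are a little off and sometimes report something else, mostly with a low value. They report only what shows in the picture. A call takes as long as a camera call.
- silhouettes(camera, name): "pixels" (420x560 bool, what is visible of it) and "extent" ([left, top, right, bottom] in pixels, round what is visible of it).
The state is a dict: "time_s": time; "qpos": joint angles; "joint_velocities": joint speeds; "effort": joint torques, N m; "tool_pos": TCP position; "tool_rot": TCP orientation; "force": force on the tool from outside, world axes, zero at the start; "wrist_torque": the same for the moment, N m; "grip_width": finger opening in m; "grasp_force": force on a finger pad.
Only numpy, scipy, OpenCV 4.12 (cv2) and the standard library are available. Lean on these libraries where they do the work, as an engineer would, in place of code of your own. Each camera call takes 0.05 s, during which the arm holds its last target. There are 200 camera calls.

## Working session

There is one attempt and no reset: what is moved stays moved. The work goes in short steps, Python scripts to look and compute and a tool call to move; the robot and the scene stay as the last step left them, time stands still between calls to the robot, and variables do not carry over. Pictures are saved under pics/ and viewed, at most 14 in all, crops included, and the job is handed in when it is done.

Besides the shell and the picture viewer there is one more tool, called after ">>>" as name(argument=value, ...), one argument or row to a line, values as JSON. play_rows: Moves the arm, as the interface text tells. Its arguments: {"type":"object","properties":{"steps":{"type":"array","items":{"type":"array","items":{"type":"array","items":{"type":"number"}}}},"force":{"type":"number"}},"required":["steps"]}

```bash
mkdir -p pics; ls
cat > h.py <<'E'
import numpy as np, cv2
from cell import get_obs, read_camera, silhouettes
def ray(c,u,v,z):
    K=c["intrinsics"];V=np.array(c["view"]);d=np.linalg.inv(K)@[u,v,1.];d=np.array([d[0],-d[1],-d[2]])
    R=V[:3,:3];o=-R.T@V[:3,3];w=R.T@d
    return o+w*(z-o[2])/w[2]
def proj(c,p):
    V=np.array(c["view"]);q=V[:3,:3]@np.array(p)+V[:3,3];q=np.array(c["intrinsics"])@[q[0],-q[1],-q[2]];return q[:2]/q[2]
def rect(c,m,z):
    """min-area rect of mask's largest blob projected to plane z: centre, (long,short), yaw of long"""
    cs,_=cv2.findContours(m.astype(np.uint8),0,2);k=max(cs,key=cv2.contourArea)[:,0]
    P=np.array([ray(c,u,v,z)[:2] for u,v in k],np.float32)
    (x,y),(w,h),a=cv2.minAreaRect(P*1000)
    if w<h:w,h,a=h,w,a+90
    return np.round([x,y,w,h,(a+90)%180-90],1)
E
python3 - <<'E'
from h import *
o=get_obs();print(o["time_s"],o["tool_pos"],o["tool_rot"])
for n in ["scene","side","wrist"]:
    c=read_camera(n);cv2.imwrite(f"pics/{n}0.png",c["frame"][:,:,::-1]);
    V=c["view"];print(n,np.round(-V[:3,:3].T@V[:3,3],3))
    for t in ["blank","offcut1","bin","marker","pointer","grip","stop","jig","tape","jar","cutters","screwdriver","gland_box","steel_rule"]:
        r=silhouettes(n,t)
        for s in r[:8]:
            if s["p"]>.3: print(t,round(s["p"],2),s["extent"],rect(c,s["pixels"],.011 if t in("blank","offcut1") else .0) if n!="side" else '')
E
```

```text
pics
0.0 [0.27359799 0.58901083 0.22144916] [-1.79892049e+02  5.86652039e-03  1.55092722e+02]
scene [ 1.181 -0.16   0.938]
blank 0.65 [353.9, 166.2, 390.4, 183.8] [425.4 281.2  99.2  40.4 -81. ]
blank 0.34 [314.9, 209.4, 347.2, 231.4] [520.  119.5  88.2  58.4 -66.9]
offcut1 0.75 [273.6, 189.1, 292.0, 207.5] [432.3  28.8  46.8  38.1  41.2]
offcut1 0.74 [187.1, 205.1, 213.3, 227.5] [ 436.5 -182.4   55.4   39.1  -55. ]
offcut1 0.68 [262.5, 224.4, 282.7, 242.4] [536.1 -23.2  49.5  39.8 -89. ]
offcut1 0.63 [209.2, 238.0, 233.1, 255.3] [ 535.9 -154.1   52.3   44.8  -89.3]
bin 0.72 [61.4, 188.3, 157.4, 286.5] [ 414.1 -417.2  257.8  195.1    6.9]
marker 0.46 [419.2, 164.7, 433.1, 200.6] [476.8 422.8 123.1  27.6 -16.2]
pointer 0.92 [313.6, 213.1, 345.0, 236.3] [517.2 116.7  98.   65.6 -58.2]
grip 0.67 [343.7, 180.6, 390.5, 217.8] [488.4 241.4 133.4 127.  -28. ]
stop 0.68 [312.8, 212.8, 344.9, 228.1] [511.9 120.7  87.3  59.4 -64.6]
stop 0.31 [422.2, 166.0, 439.4, 226.8] [519.8 412.3 203.9  29.5 -12.7]
jig 0.75 [208.5, 176.2, 394.8, 281.0] [510.2  61.  491.5 215.   90. ]
jar 0.97 [344.9, 255.4,
[... 910 characters left out ...]
6, 203.4] 
jig 0.5 [233.4, 262.1, 254.4, 280.7] 
jig 0.42 [259.0, 156.0, 294.9, 176.1] 
tape 0.73 [221.0, 193.5, 239.5, 204.4] 
tape 0.42 [212.6, 283.4, 303.3, 380.2] 
jar 0.54 [313.9, 177.9, 327.8, 203.5] 
cutters 0.66 [330.9, 245.2, 353.0, 284.6] 
cutters 0.38 [274.4, 183.9, 285.4, 202.5] 
screwdriver 0.54 [325.2, 204.6, 340.7, 239.4] 
screwdriver 0.46 [239.7, 145.7, 289.9, 155.1] 
gland_box 0.63 [303.1, 283.1, 345.6, 320.6] 
gland_box 0.31 [277.0, 214.2, 287.0, 230.6] 
steel_rule 0.57 [323.6, 203.7, 340.2, 240.6] 
wrist [0.198 0.623 0.385]
pointer 0.56 [220.7, 335.4, 242.9, 372.7] [476.4 403.7  69.1  25.3   3.9]
screwdriver 0.78 [216.1, 335.8, 242.0, 375.8] [477.1 402.9  67.   24.7   5.7]
```

Run:
```python
import cv2
a=cv2.imread("pics/scene0.png");cv2.imwrite("pics/scene0c.png",cv2.resize(a[150:340,50:450],(800,380),interpolation=cv2.INTER_CUBIC))
```

```text
(no output)
```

View pics/scene0c.png

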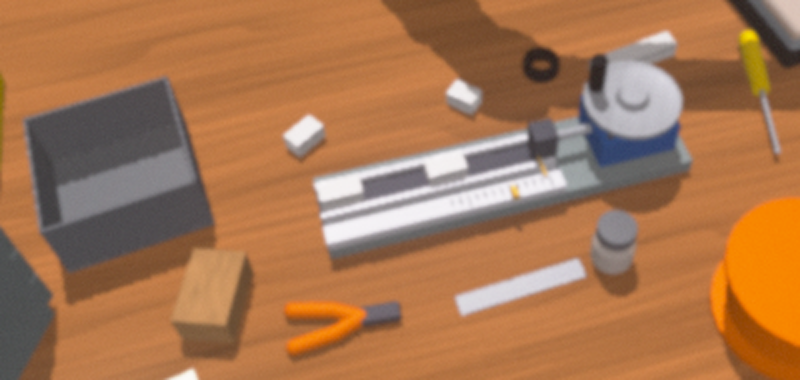

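The view shows two offcuts in the bed (scene px 220,245 and 272,232), two on the bench (200,217 and 282,198), the stop at (320,218), the marker at (307,245), the handle at (349,187) and the blank behind the wheel at (373,173). I'll move to a look-down pose next.

>>> play_rows(
  steps=[
    [[0, 0, -0.022, 0, 0, 0.142, 0.087], [0, 0, -0.022, 0, 0, 0.142, 0.087], [0, 0, -0.022, 0, 0, 0.142, 0.087], [0, 0, -0.022, 0, 0, 0.142, 0.087], [0, 0, -0.022, 0, 0, 0.142, 0.087], [0, 0, -0.022, 0, 0, 0.142, 0.087], [0, 0, -0.022, 0, 0, 0.142, 0.087], [0, 0, -0.022, 0, 0, 0.142, 0.087], [-0.042, 0.015, 0, 0, 0, 0, 0.087], [-0.042, 0.015, 0, 0, 0, 0, 0.087], [-0.042, 0.015, 0, 0, 0, 0, 0.087], [-0.042, 0.015, 0, 0, 0, 0, 0.087]],
  ],
)

```text
time_s: 3.45
tool_pos: [0.3343, 0.4198, 0.3987]
tool_rot: [180.0, -0.0, 90.0]
force: [-0.1, 0.1, 0.3]
grip_width: 0.0866
grasp_force: 0.0
```

>>> play_rows(
  steps=[
    [[-0.042, 0.015, 0, 0, 0, 0, 0.087], [-0.042, 0.015, 0, 0, 0, 0, 0.087], [-0.042, 0.015, 0, 0, 0, 0, 0.087], [-0.042, 0.015, 0, 0, 0, 0, 0.087], [-0.042, 0.015, 0, 0, 0, 0, 0.087], [-0.042, 0.015, 0, 0, 0, 0, 0.087], [-0.042, 0.015, 0, 0, 0, 0, 0.087], [-0.042, 0.015, 0, 0, 0, 0, 0.087], [-0.042, 0.015, 0, 0, 0, 0, 0.087], [-0.042, 0.015, 0, 0, 0, 0, 0.087], [-0.042, 0.015, 0, 0, 0, 0, 0.087], [0, 0, 0, 0, 0, 0, 0.087]],
  ],
)

```text
time_s: 4.65
tool_pos: [0.4992, -0.0481, 0.399]
tool_rot: [179.9, 0.1, 89.3]
force: [0.8, 0.1, -0.1]
grip_width: 0.0869
grasp_force: 0.0
```

Run:
```python
from h import *
o=get_obs();print(o["time_s"],o["tool_pos"],o["tool_rot"],o["qpos"])
c=read_camera("wrist");cv2.imwrite("pics/w1.png",c["frame"][:,:,::-1])
np.savez("w1.npz",**c)
for t,z in [("offcut1",.022),("blank",.022),("marker",.041),("pointer",.04),("stop",.073),("bin",.09),("grip",.12),("jig",.022)]:
    for s in silhouettes("wrist",t):
        if s["p"]>.3: print(t,round(s["p"],2),s["extent"],rect(c,s["pixels"],z))
```

```text
4.65 [ 0.49924972 -0.04814175  0.39902981] [1.79909355e+02 1.48836348e-01 8.93152723e+01] [-3.97081998e+01 -3.44848124e+00  4.02363365e+01  8.68491340e+01
  2.38766523e+00  9.56896232e+01  3.27994856e-02]
offcut1 0.86 [304.9, 208.1, 324.9, 238.9] [ 558.  -163.6   60.4   30.3  -89.4]
offcut1 0.8 [232.6, 219.7, 255.3, 246.5] [ 437.3 -177.2   49.9   33.8  -56.2]
offcut1 0.7 [223.6, 95.1, 249.2, 124.6] [432.   28.9  39.2  27.1  44. ]
offcut1 0.36 [307.7, 13.5, 345.3, 72.6] [571.1 119.8  80.2  59.7 -89.3]
pointer 0.65 [307.5, 19.0, 332.7, 76.8] [556.2 116.8  77.5  33.9 -88.1]
stop 0.92 [307.0, 14.6, 331.4, 75.3] [553.9 111.6  72.3  31.9  89.3]
bin 0.69 [202.4, 285.4, 307.8, 374.8] [ 4.506e+02 -3.715e+02  1.787e+02  1.012e+02  2.000e-01]
bin 0.69 [307.7, 14.1, 331.3, 74.0] [552.  108.9  70.1  32.1 -89.3]
grip 0.89 [291.6, 1.4, 349.4, 16.7] [550.1 145.1  69.7  14.6  -0.7]
jig 0.71 [280.3, 0.2, 357.8, 237.8] [564.1  -3.9 367.2 111.5 -89.7]
```

View pics/w1.png

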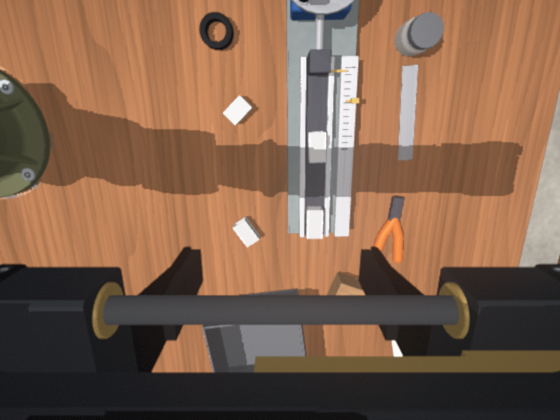

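Run:
```python
from h import *
c=dict(np.load("w1.npz"));V=c["view"];print(-V[:3,:3].T@V[:3,3])
for n,u,v,z in [("bedA",315,222,.052),("bedB",317,141,.052),("baseL top",288,30,.022),("baseL bot",289,233,.022),("baseend",319,239,.03),("railRbot",350,236,.036),("railRtop",358,57,.036),("ptr",347,71,.038),("mark",352,100,.041),("ptr on stop",335,71,.038),("stopface top",320,75,.073),("white",398,348,.0),("lipL",301,140,.038),("lipR",333,140,.038)]:
    print(n,np.round(ray(c,u,v,z)*1000,1))
f=c["frame"];cv2.imwrite("pics/w1c.png",cv2.resize(f[0:250,200:420,::-1],None,fx=2.4,fy=2.4,interpolation=cv2.INTER_CUBIC))
hsv=cv2.cvtColor(f,cv2.COLOR_RGB2HSV);w=((hsv[...,2]>225)&(hsv[...,1]<40)).astype(np.uint8)
n,l,s,ce=cv2.connectedComponentsWithStats(w)
for i in range(1,n):
    if s[i,4]>60: print(s[i],rect(c,l==i,.022),rect(c,l==i,.052))
```

```text
[0.49906508 0.03359946 0.56095588]
bedA [ 555.4 -150.5   52. ]
bedB [555.9 -18.2  52. ]
baseL top [512.9 140.7  22. ]
baseL bot [ 512.9 -181.5   22. ]
baseend [ 565.5 -190.4   30. ]
railRbot [ 618.5 -183.    36. ]
railRtop [615.5 101.2  36. ]
ptr [599.8  82.1  38. ]
mark [608.8  41.1  41. ]
ptr on stop [582.   82.3  38. ]
stopface top [555.8  74.2  73. ]
white [ 740.3 -451.9    0. ]
lipL [532.1 -17.7  38. ]
lipR [582.7 -18.4  38. ]
[301  57   5  90 381] [535.9  37.5 133.1   6.2 -89.6] [533.9  37.3 125.7   5.9 -89.6]
[ 339   56   19   91 1172] [605.9  37.3 134.6  23.8  90. ] [600.   37.1 127.1  22.5  90. ]
[327  76   7  72 279] [578.5  22.8 108.    7.1  90. ] [574.   23.4 102.    6.7  90. ]
[223  96  28  29 414] [431.1  29.   38.1  25.9  44. ] [434.9  29.3  36.   24.5  44. ]
[309 132  17  17 271] [559.3 -19.8  26.2  26.1   0.8] [555.9 -16.9  24.8  24.6   0.8]
[325 197   5  39 120] [ 579.4 -151.2   70.2    6.9  -88.4] [ 575.  -140.9   66.3    6.5  -88.4]
[335 197  15  39 521] [ 606.  -151.5   70.6   23.5  -89.7] [ 600.  -141.2   66.7   22.2  -89.7]
[300 198   4  39 156] [ 534.9 -152.4   70.4    5.4  -89.7] [ 532.9 -142.    66.5    5.1  -89.7]
[307 210  16  29 445] [ 558.1 -165.5   53.1   26.8  -89.3] [ 554.8 -154.4   50.2   25.3  -89.3]
[233 219  26  28 354] [ 434.4 -180.    47.9   25.9  -57.4] [ 438.  -168.1   45.2   24.5  -57.4]
[392 341  10  15  89] [ 724.3 -434.8   40.4   13.5  -63.2] [ 711.8 -408.7   38.2   12.7  -63.2]
```

View pics/w1c.png

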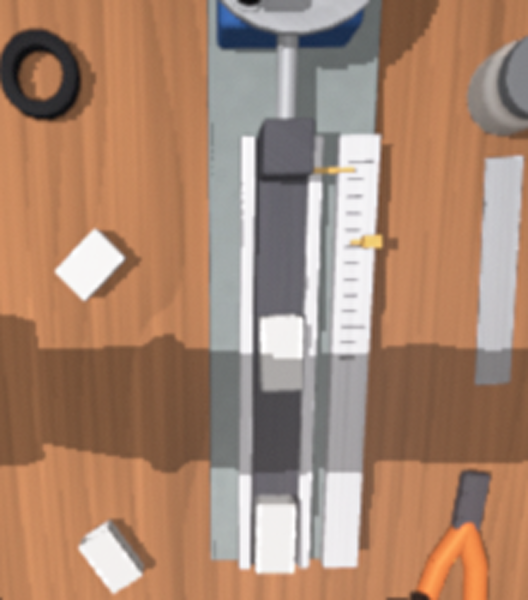

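The crop confirms four offcuts; pointer at crop (350,170), marker at (375,241), so the stop has about 41 mm to travel. I'll pick offcut A in the bed first.

>>> play_rows(
  steps=[
    [[-0.0105, 0.0053, 0.03, 0, 0, 0, 0.055], [-0.0105, 0.0053, 0.03, 0, 0, 0, 0.055], [-0.0105, 0.0053, 0.03, 0, 0, 0, 0.055], [-0.0105, 0.0053, 0.03, 0, 0, 0, 0.055], [-0.0105, 0.0053, 0.03, 0, 0, 0, 0.055], [-0.0105, 0.0053, 0.03, 0, 0, 0, 0.055], [-0.0105, 0.0053, 0.03, 0, 0, 0, 0.055], [-0.0105, 0.0053, 0.03, 0, 0, 0, 0.055], [-0.0105, 0.0053, 0.03, 0, 0, 0, 0.055], [-0.0105, 0.0053, 0.03, 0, 0, 0, 0.055], [0, 0, 0, 0, 0, 0, 0.055], [0, 0, 0, 0, 0, 0, 0.055]],
  ],
  force=20,
)

```text
time_s: 6.3
tool_pos: [0.5516, -0.1451, 0.0986]
tool_rot: [-179.9, 0.0, 90.0]
force: [0.1, 0.1, 0.4]
grip_width: 0.0547
grasp_force: 0.0
```

Run:
```python
from h import *
o=get_obs();print(o["time_s"],o["tool_pos"],o["tool_rot"],o["grip_width"])
c=read_camera("wrist");cv2.imwrite("pics/w2.png",c["frame"][:,:,::-1])
for t,z in [("offcut1",.052)]:
    for s in silhouettes("wrist",t):
        if s["p"]>.3: print(t,round(s["p"],2),s["extent"],rect(c,s["pixels"],z))
f=c["frame"]
print(proj(c,[.557,-.155,.052]))
```

```text
6.3 [ 0.55164069 -0.1451163   0.09861371] [-1.79932269e+02  7.15773769e-03  9.00038593e+01] 0.05468997744431625
offcut1 0.8 [111.3, 224.5, 175.2, 269.2] [ 453.6 -161.8   36.2   33.2  -57.1]
offcut1 0.64 [265.6, 198.9, 305.6, 274.0] [ 554.6 -151.1   55.4   27.6   89.3]
offcut1 0.59 [263.6, 0.3, 315.6, 92.2] [555.7 -29.4  46.1  27.  -88.4]
[289.36562239 244.52893755]
```

View pics/w2.png

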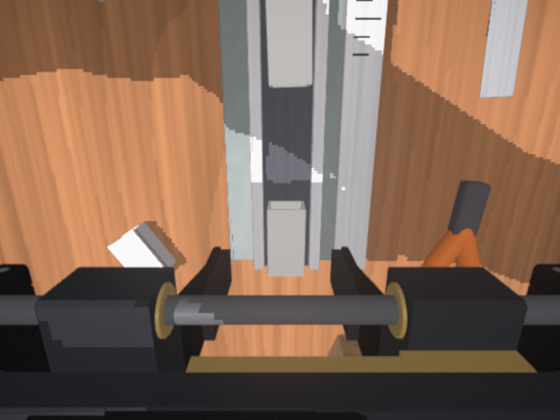

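Offcut A is at px (286,241), about 8 mm further on in -y. I'll descend, grip and lift.

>>> play_rows(
  steps=[
    [[-0.004, 0.0015, 0.02, 0, 0, 0, 0.055], [-0.004, 0.0015, 0.02, 0, 0, 0, 0.055], [0, 0, 0.0175, 0, 0, 0, 0.055], [0, 0, 0, 0, 0, 0, 0.055], [0, 0, 0, 0, 0, 0, 0.015], [0, 0, 0, 0, 0, 0, 0.015], [0, 0, 0, 0, 0, 0, 0.015], [0, 0, 0, 0, 0, 0, 0.015], [0, 0, 0, 0, 0, 0, 0.015], [0, 0, -0.03, 0, 0, 0, 0.015], [0, 0, -0.04, 0, 0, 0, 0.015], [0, 0, -0.04, 0, 0, 0, 0.015]],
  ],
  force=25,
)

```text
time_s: 7.6
tool_pos: [0.5542, -0.1535, 0.152]
tool_rot: [-179.9, 0.0, 90.0]
force: [1.6, 0.1, 0.1]
grip_width: 0.0254
grasp_force: 25.0
```

Run:
```python
from h import *
o=get_obs();print(o["time_s"],o["tool_pos"],o["grip_width"],o["grasp_force"])
c=read_camera("scene");b=silhouettes("scene","bin")[0];m=b["pixels"]
cs,_=cv2.findContours(m.astype(np.uint8),0,2);k=cv2.convexHull(max(cs,key=cv2.contourArea))
q=cv2.approxPolyN(k,6)[0];print([(p.tolist(),np.round(ray(c,*p,.09),3)[:2].tolist(),np.round(ray(c,*p,0),3)[:2].tolist()) for p in q])
cv2.imwrite("pics/s2.png",c["frame"][:,:,::-1])
```

```text
7.6 [ 0.55421491 -0.1535308   0.15198171] 0.025408256187235294 24.9964839220047
[([145, 218], [0.464, -0.307], [0.388, -0.322]), ([158, 262], [0.593, -0.291], [0.53, -0.305]), ([84, 287], [0.611, -0.445], [0.551, -0.475]), ([70, 266], [0.55, -0.473], [0.483, -0.506]), ([61, 209], [0.382, -0.494], [0.297, -0.53]), ([133, 187], [0.36, -0.326], [0.272, -0.344])]
```

View pics/s2.png

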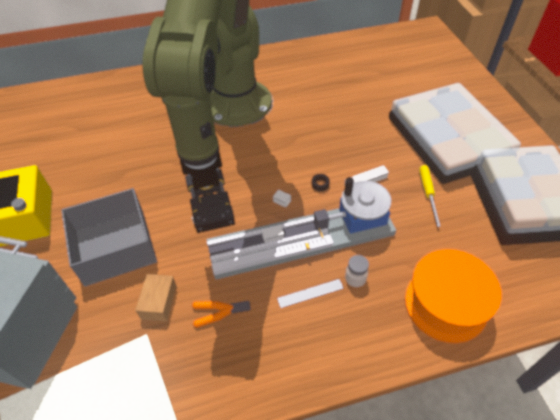

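White item lower left is paper; bin rim is at px (64,206)-(138,191)-(154,236)-(75,262), centre about (0.455,-0.40). Offcut A is held, so it goes to the bin, then back over B.

>>> play_rows(
  steps=[
    [[-0.034, -0.014, 0, 0, 0, 0, 0.015], [-0.034, -0.014, 0, 0, 0, 0, 0.015], [-0.034, -0.014, 0, 0, 0, 0, 0.015], [-0.034, -0.014, 0, 0, 0, 0, 0.015], [-0.034, -0.014, 0, 0, 0, 0, 0.015], [-0.034, -0.014, 0, 0, 0, 0, 0.015], [-0.034, -0.014, 0, 0, 0, 0, 0.015], [0, 0, 0.035, 0, 0, 0, 0.015], [0, 0, 0.035, 0, 0, 0, 0.015], [0, 0, 0, 0, 0, 0, 0.055], [0, 0, 0, 0, 0, 0, 0.055], [0, 0, 0, 0, 0, 0, 0.055]],
  ],
)

```text
time_s: 8.9
tool_pos: [0.4578, -0.3922, 0.0828]
tool_rot: [179.9, 0.1, 90.0]
force: [-0.2, 0.4, 0.4]
grip_width: 0.0419
grasp_force: 0.0
```

>>> play_rows(
  steps=[
    [[0, 0, -0.045, 0, 0, 0, 0.055], [0, 0, -0.045, 0, 0, 0, 0.055], [0.037, 0.01, 0, 0, 0, 0, 0.055], [0.037, 0.01, 0, 0, 0, 0, 0.055], [0.037, 0.01, 0, 0, 0, 0, 0.055], [0.037, 0.01, 0, 0, 0, 0, 0.055], [0.037, 0.01, 0, 0, 0, 0, 0.055], [0.037, 0.01, 0, 0, 0, 0, 0.055], [0.037, 0.01, 0, 0, 0, 0, 0.055], [0.037, 0.01, 0, 0, 0, 0, 0.055], [0.037, 0.01, 0, 0, 0, 0, 0.055], [0, 0, 0, 0, 0, 0, 0.055]],
  ],
)

```text
time_s: 10.1
tool_pos: [0.5492, -0.0512, 0.1728]
tool_rot: [179.8, -0.2, 90.6]
force: [-0.6, 0.9, -0.6]
grip_width: 0.0555
grasp_force: 0.0
```

```bash
cat > look.py <<'E'
import sys
from h import *
o=get_obs();print(o["time_s"],np.round(o["tool_pos"],4),np.round(o["tool_rot"],1),round(o["grip_width"],4),o["grasp_force"])
for cam in ["wrist","scene"]:
    c=read_camera(cam)
    for s in silhouettes(cam,"offcut1"):
        if s["p"]>.3: print(cam,round(s["p"],2),s["extent"],"z22",rect(c,s["pixels"],.022),"z52",rect(c,s["pixels"],.052))
    if len(sys.argv)>1: cv2.imwrite(f"pics/{sys.argv[1]}_{cam}.png",c["frame"][:,:,::-1])
E
python3 look.py a
```

```text
10.1 [ 0.5492 -0.0512  0.1728] [179.8  -0.2  90.6] 0.0555 0.0
wrist 0.88 [272.3, 145.6, 307.0, 203.8] z22 [556.5 -32.4  53.5  28.8 -88.3] z52 [555.6 -26.4  48.4  26.  -88.3]
wrist 0.75 [128.8, 85.4, 181.4, 132.6] z22 [434.   28.7  41.9  30.4  43.6] z52 [444.8  28.8  37.9  27.5  43.6]
wrist 0.48 [177.6, 276.1, 183.8, 293.7] z22 [ 439.2 -153.5   16.6   11.6   46.3] z52 [ 449.5 -136.    15.    10.5   46.3]
scene 0.75 [263.5, 225.7, 282.2, 242.6] z22 [543.4 -24.9  50.3  40.1 -88.9] z52 [564.3 -29.4  48.6  38.8 -88.9]
scene 0.75 [188.8, 204.4, 210.8, 230.5] z22 [ 445.6 -180.6   52.7   45.   -60. ] z52 [ 469.8 -179.9   50.9   43.5  -60. ]
scene 0.52 [110.2, 232.5, 136.1, 248.6] z22 [ 453.8 -378.8   61.4   43.4   81.7] z52 [ 477.6 -371.7   59.4   41.9   81.7]
scene 0.46 [283.2, 194.1, 289.7, 211.0] z22 [448.1  36.4  43.4  18.1 -15.5] z52 [472.1  30.   41.9  17.5 -15.5]
```

>>> play_rows(
  steps=[
    [[0.0105, 0.0025, 0.035, 0, 0, 0, 0.055], [0.0105, 0.0025, 0.035, 0, 0, 0, 0.055], [0.0105, 0.0025, 0.035, 0, 0, 0, 0.055], [0, 0, 0.014, 0, 0, 0, 0.055], [0, 0, 0.013, 0, 0, 0, 0.055], [0, 0, 0, 0, 0, 0, 0.015], [0, 0, 0, 0, 0, 0, 0.015], [0, 0, 0, 0, 0, 0, 0.015], [0, 0, 0, 0, 0, 0, 0.015], [0, 0, 0, 0, 0, 0, 0.015], [0, 0, -0.04, 0, 0, 0, 0.015], [0, 0, -0.05, 0, 0, 0, 0.015]],
  ],
)

```text
time_s: 11.5
tool_pos: [0.5523, -0.0269, 0.1283]
tool_rot: [-179.7, 0.1, 90.0]
force: [0.8, 0.7, 0.2]
grip_width: 0.0255
grasp_force: 25.0
```

>>> play_rows(
  steps=[
    [[0, 0, -0.03, 0, 0, 0, 0.015], [-0.04, -0.0105, 0, 0, 0, 0, 0.015], [-0.04, -0.0105, 0, 0, 0, 0, 0.015], [-0.04, -0.0105, 0, 0, 0, 0, 0.015], [-0.04, -0.0105, 0, 0, 0, 0, 0.015], [-0.04, -0.0105, 0, 0, 0, 0, 0.015], [-0.04, -0.0105, 0, 0, 0, 0, 0.015], [-0.04, -0.0105, 0, 0, 0, 0, 0.015], [-0.04, -0.0105, 0, 0, 0, 0, 0.015], [-0.04, -0.0105, 0, 0, 0, 0, 0.015], [0, 0, 0.035, 0, 0, 0, 0.015], [0, 0, 0.035, 0, 0, 0, 0.015]],
  ],
)

```text
time_s: 12.7
tool_pos: [0.4595, -0.3896, 0.0895]
tool_rot: [179.8, 0.1, 89.8]
force: [1.2, 0.8, -0.6]
grip_width: 0.0257
grasp_force: 25.0
```

>>> play_rows(
  steps=[
    [[0, 0, 0, 0, 0, 0, 0.055], [0, 0, 0, 0, 0, 0, 0.055], [0, 0, 0, 0, 0, 0, 0.055], [0, 0, -0.045, 0, 0, 0, 0.055], [0, 0, -0.045, 0, 0, 0, 0.055], [0.033, 0, 0, 0, 0, 0, 0.055], [0.033, 0, 0, 0, 0, 0, 0.055], [0.033, 0, 0, 0, 0, 0, 0.055], [0.033, -0.005, 0, 0, 0, 0, 0.055], [0.033, -0.005, 0, 0, 0, 0, 0.055], [0, 0, 0, 0, 0, 0, 0.055], [0, 0, 0, 0, 0, 0, 0.055]],
  ],
)

```text
time_s: 13.9
tool_pos: [0.4509, -0.2218, 0.1808]
tool_rot: [179.8, -0.0, 90.1]
force: [0.9, 0.2, -0.1]
grip_width: 0.0553
grasp_force: 0.0
```

```bash
python3 look.py b
```

```text
13.9 [ 0.4509 -0.2218  0.1808] [179.8  -0.   90.1] 0.0553 0.0
wrist 0.73 [247.2, 125.5, 286.0, 178.3] z22 [ 435.8 -181.3   43.6   27.2  -56. ] z52 [ 437.1 -177.5   39.6   24.7  -56. ]
wrist 0.69 [473.3, 85.1, 560.0, 215.4] z22 [ 688.6 -180.8  121.8   63.7   85.2] z52 [ 666.2 -177.1  110.5   57.7   85.2]
wrist 0.67 [265.9, 325.0, 295.3, 357.8] z22 [ 450.6 -401.7   40.5   29.7  -87.4] z52 [ 450.5 -377.3   36.7   26.9  -87.4]
scene 0.78 [112.2, 223.5, 132.3, 242.0] z22 [ 439.4 -378.8   50.7   45.   -87.9] z52 [ 463.8 -371.6   49.1   43.5  -87.9]
scene 0.77 [188.6, 206.2, 210.4, 228.3] z22 [ 445.7 -181.3   51.7   40.1  -57.9] z52 [ 469.9 -180.5   50.    38.8  -57.9]
scene 0.74 [274.2, 188.8, 291.9, 208.3] z22 [441.8  26.1  46.7  39.   40.6] z52 [466.   20.1  45.2  37.7  40.6]
scene 0.49 [109.6, 243.0, 131.8, 247.3] z22 [ 466.9 -379.    52.6   16.8   80.8] z52 [ 490.3 -371.8   50.9   16.3   80.8]
```

>>> play_rows(
  steps=[
    [[0.0205, -0.0075, 0.03, 0, 0, 0, 0.055], [0.0205, -0.0075, 0.03, 0, 0, 0, 0.055], [0, 0, 0.02, 0, 0, -0.148, 0.055], [0, 0, 0.02, 0, 0, -0.148, 0.055], [0, 0, 0.02, 0, 0, -0.148, 0.055], [0, 0, 0.02, 0, 0, -0.148, 0.055], [0, 0, 0.02, 0, 0, 0, 0.055], [0, 0, 0.01, 0, 0, 0, 0.055], [0, 0, 0, 0, 0, 0, 0.015], [0, 0, 0, 0, 0, 0, 0.015], [0, 0, 0, 0, 0, 0, 0.015], [0, 0, 0, 0, 0, 0, 0.015]],
  ],
)

```text
time_s: 15.3
tool_pos: [0.4357, -0.1811, 0.0099]
tool_rot: [179.9, 0.1, 123.9]
force: [-0.5, -0.0, 0.9]
grip_width: 0.0307
grasp_force: 0.0
```

>>> play_rows(
  steps=[
    [[0, 0, 0, 0, 0, 0, 0.015], [0, 0, 0, 0, 0, 0, 0.015], [0, 0, -0.035, 0, 0, 0.148, 0.015], [0, 0, -0.035, 0, 0, 0.148, 0.015], [0, 0, -0.035, 0, 0, 0.148, 0.015], [0, 0, -0.035, 0, 0, 0.148, 0.015], [-0.045, 0.004, 0, 0, 0, 0, 0.015], [-0.045, 0.004, 0, 0, 0, 0, 0.015], [-0.045, 0.004, 0, 0, 0, 0, 0.015], [-0.045, 0.004, 0, 0, 0, 0, 0.015], [-0.035, 0.004, 0, 0, 0, 0, 0.015], [0, 0, 0.03, 0, 0, 0, 0.015]],
  ],
)

```text
time_s: 16.5
tool_pos: [0.4548, -0.4042, 0.1221]
tool_rot: [179.8, 0.5, 89.6]
force: [-0.4, -1.2, -0.4]
grip_width: 0.0257
grasp_force: 25.0
```

>>> play_rows(
  steps=[
    [[0, 0, 0.03, 0, 0, 0, 0.015], [0, 0, 0, 0, 0, 0, 0.055], [0, 0, 0, 0, 0, 0, 0.055], [0, 0, 0, 0, 0, 0, 0.055], [0, 0, -0.045, 0, 0, 0, 0.055], [0, 0, -0.045, 0, 0, 0, 0.055], [0.044, 0, 0, 0, 0, 0, 0.055], [0.044, 0, 0, 0, 0, 0, 0.055], [0.044, 0, 0, 0, 0, 0, 0.055], [0.044, 0, 0, 0, 0, 0, 0.055], [0.044, 0, 0, 0, 0, 0, 0.055], [0.044, 0, 0, 0, 0, 0, 0.055]],
  ],
)

```text
time_s: 17.7
tool_pos: [0.4555, -0.1303, 0.1807]
tool_rot: [179.8, -0.1, 90.0]
force: [1.1, -0.3, -0.9]
grip_width: 0.0546
grasp_force: 0.0
```

>>> play_rows(
  steps=[
    [[0.04, 0, 0, 0, 0, 0, 0.055], [0.04, 0, 0, 0, 0, 0, 0.055], [0.04, 0, 0, 0, 0, 0, 0.055], [0, 0, 0, 0, 0, 0, 0.055], [0, 0, 0, 0, 0, 0, 0.055]],
  ],
)

```text
time_s: 18.2
tool_pos: [0.4555, -0.0116, 0.1803]
tool_rot: [179.9, -0.1, 90.1]
force: [0.4, 0.1, 0.4]
grip_width: 0.0551
grasp_force: 0.0
```

```bash
python3 look.py c
```

```text
18.2 [ 0.4555 -0.0116  0.1803] [ 1.799e+02 -1.000e-01  9.010e+01] 0.0551 0.0
wrist 0.6 [233.8, 126.6, 277.4, 174.4] z22 [431.1  29.6  40.1  27.2  43.9] z52 [433.2  33.3  36.3  24.6  43.9]
scene 0.78 [274.8, 191.1, 291.1, 206.8] z22 [441.7  26.   42.7  33.4  40.6] z52 [466.   20.   41.3  32.3  40.6]
scene 0.51 [97.9, 217.2, 121.9, 237.5] z22 [ 419.8 -399.5   51.8   45.   -87.7] z52 [ 444.8 -391.6   50.1   43.6  -87.7]
scene 0.49 [112.0, 221.8, 133.1, 242.4] z22 [ 440.  -377.8   48.3   45.1  -85.8] z52 [ 464.3 -370.7   46.7   43.6  -85.8]
scene 0.49 [192.4, 299.2, 250.7, 328.3] z22 [ 714.6 -186.9  127.1   60.5   73.8] z52 [ 729.9 -186.   123.    58.5   73.8]
scene 0.48 [108.8, 238.3, 134.9, 246.0] z22 [ 464.4 -382.2   60.1   24.6   67.8] z52 [ 487.9 -374.9   58.1   23.8   67.8]
```

>>> play_rows(
  steps=[
    [[0.0205, -0.012, 0.02, 0, 0, 0, 0.055], [0.0205, -0.012, 0.02, 0, 0, 0, 0.055], [0, 0, 0.02, 0, 0, 0.134, 0.055], [0, 0, 0.02, 0, 0, 0.134, 0.055], [0, 0, 0.02, 0, 0, 0.134, 0.055], [0, 0, 0.02, 0, 0, 0.134, 0.055], [0, 0, 0.02, 0, 0, 0.134, 0.055], [0, 0, 0.02, 0, 0, 0.134, 0.055], [0, 0, 0.01, 0, 0, 0, 0.055], [0, 0, 0, 0, 0, 0, 0.055], [0, 0, 0, 0, 0, 0, 0.015], [0, 0, 0, 0, 0, 0, 0.015]],
  ],
)

```text
time_s: 19.6
tool_pos: [0.4318, 0.0291, 0.01]
tool_rot: [180.0, -0.1, 44.0]
force: [-0.1, -0.4, 0.5]
grip_width: 0.0456
grasp_force: 0.0
```

>>> play_rows(
  steps=[
    [[0, 0, 0, 0, 0, 0, 0.015], [0, 0, 0, 0, 0, 0, 0.015], [0, 0, 0, 0, 0, 0, 0.015], [0, 0, 0, 0, 0, 0, 0.015], [0, 0, -0.025, 0, 0, -0.134, 0.015], [0, 0, -0.025, 0, 0, -0.134, 0.015], [0, 0, -0.025, 0, 0, -0.134, 0.015], [0, 0, -0.025, 0, 0, -0.134, 0.015], [0, 0, -0.025, 0, 0, -0.134, 0.015], [0, 0, -0.02, 0, 0, -0.134, 0.015], [-0.035, 0.003, 0, 0, 0, 0, 0.015], [-0.035, 0.003, 0, 0, 0, 0, 0.015]],
  ],
)

```text
time_s: 20.8
tool_pos: [0.4374, -0.0411, 0.1547]
tool_rot: [179.9, -0.0, 90.2]
force: [-0.4, -0.6, -0.6]
grip_width: 0.0257
grasp_force: 25.0
```

>>> play_rows(
  steps=[
    [[-0.04, 0.002, 0, 0, 0, 0, 0.015], [-0.04, 0.002, 0, 0, 0, 0, 0.015], [-0.04, 0.002, 0, 0, 0, 0, 0.015], [-0.04, 0.002, 0, 0, 0, 0, 0.015], [-0.04, 0.002, 0, 0, 0, 0, 0.015], [-0.04, 0.002, 0, 0, 0, 0, 0.015], [-0.04, 0.002, 0, 0, 0, 0, 0.015], [-0.04, 0.002, 0, 0, 0, 0, 0.015], [-0.04, 0.002, 0, 0, 0, 0, 0.015], [0, 0, 0.03, 0, 0, 0, 0.015], [0, 0, 0.03, 0, 0, 0, 0.015], [0, 0, 0, 0, 0, 0, 0.055]],
  ],
)

```text
time_s: 22.0
tool_pos: [0.4525, -0.399, 0.09]
tool_rot: [-179.6, -0.2, 90.0]
force: [-0.1, 0.7, -0.7]
grip_width: 0.0289
grasp_force: 0.0
```

>>> play_rows(
  steps=[
    [[0, 0, 0, 0, 0, 0, 0.055], [0, 0, 0, 0, 0, 0, 0.055], [0, 0, -0.045, 0, 0, 0, 0.055], [0, 0, -0.045, 0, 0, 0, 0.055], [0.05, 0, -0.02, 0, 0, 0, 0.055], [0.05, 0, -0.02, 0, 0, 0, 0.055], [0.05, 0, -0.02, 0, 0, 0, 0.055], [0.05, 0, -0.02, 0, 0, 0, 0.055], [0.05, 0, -0.02, 0, 0, 0, 0.055], [0.05, 0, -0.02, 0, 0, 0, 0.055], [0.05, 0, -0.02, 0, 0, 0, 0.055], [0.05, 0, -0.02, 0, 0, 0, 0.055]],
  ],
)

```text
time_s: 23.2
tool_pos: [0.4547, -0.0282, 0.3353]
tool_rot: [179.8, -0.2, 90.0]
force: [1.5, -0.4, -0.1]
grip_width: 0.0549
grasp_force: 0.0
```

>>> play_rows(
  steps=[
    [[0.045, 0.01, -0.01, 0, 0, 0, 0.055], [0.045, 0.01, -0.01, 0, 0, 0, 0.055], [0.045, 0.01, -0.01, 0, 0, 0, 0.055], [0.045, 0.01, -0.01, 0, 0, 0, 0.055], [0, 0.01, 0, 0, 0, 0, 0.055], [0, 0, 0, 0, 0, 0, 0.055], [0, 0, 0, 0, 0, 0, 0.055]],
  ],
)

```text
time_s: 23.9
tool_pos: [0.505, 0.1486, 0.3735]
tool_rot: [179.9, -0.0, 89.9]
force: [-0.6, -0.0, 0.2]
grip_width: 0.0552
grasp_force: 0.0
```

```bash
python3 look.py d
python3 - <<'E'
from h import *
c=read_camera("wrist");np.savez("w4.npz",**c)
for t,z in [("blank",.022),("marker",.041),("pointer",.038),("grip",.147),("stop",.073)]:
    for s in silhouettes("wrist",t):
        if s["p"]>.3: print(t,round(s["p"],2),s["extent"],rect(c,s["pixels"],z))
E
```

```text
23.9 [0.505  0.1486 0.3735] [179.9  -0.   89.9] 0.0552 0.0
scene 0.7 [112.0, 225.5, 130.7, 243.5] z22 [ 441.6 -378.4   49.    44.   -82.4] z52 [ 465.9 -371.2   47.4   42.5  -82.4]
scene 0.7 [97.5, 217.4, 115.7, 234.4] z22 [ 400.7 -414.4   46.3   45.8  -87.9] z52 [ 426.3 -406.1   44.7   44.3  -87.9]
scene 0.7 [344.4, 256.6, 369.2, 285.9] z22 [695.4 133.2  84.3  49.1 -27.3] z52 [711.3 123.6  81.5  47.5 -27.3]
scene 0.4 [108.2, 238.7, 131.2, 247.1] z22 [ 465.8 -380.4   57.3   23.9   76.9] z52 [ 489.3 -373.2   55.5   23.2   76.9]
blank 0.75 [207.4, 32.7, 245.6, 128.0] [428.1 265.1 121.2  30.  -81. ]
marker 0.41 [341.5, 227.5, 349.7, 230.8] [ 6.095e+02  4.100e+01  1.800e+01  8.700e+00 -2.000e-01]
pointer 0.95 [302.6, 175.3, 340.3, 214.2] [558.   94.1  69.8  52.4 -54.6]
grip 0.79 [276.4, 84.2, 362.4, 176.6] [ 5.494e+02  2.060e+02  1.007e+02  1.003e+02 -2.000e-01]
grip 0.52 [275.3, 81.8, 363.2, 343.3] [549.2 122.2 271.9 100.8  89.8]
stop 0.69 [303.8, 173.0, 339.4, 213.6] [554.2 102.5  63.4  47.7 -53. ]
stop 0.67 [199.2, 149.5, 236.1, 180.4] [416.6 153.2  47.9  43.3  42.8]
```

View pics/d_wrist.png

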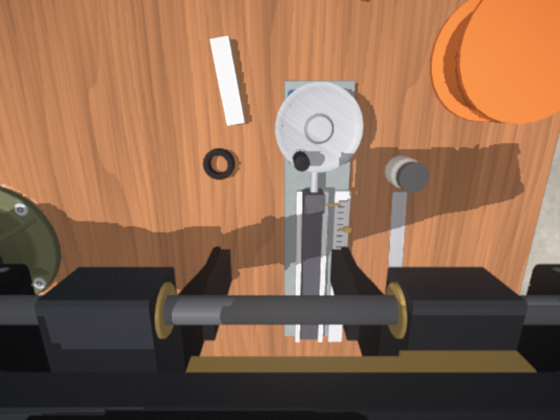

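The view shows the wheel hub at px (319,127), handle top at (301,160), blank at (227,81), pointer (335,205), marker (345,230), and a clear bench and bed. Next I'll work out the handle position.

Run:
```python
from h import *
c=dict(np.load("w4.npz"))
for n,u,v,z in [("hub",319,127,.1),("wheelcentre",319.3,127,.095),("handle",300.5,160,.147),("ptr",338,205,.038),("mark",345,229.5,.041),("baseL",285,82,.022),("baseLbot",285.5,335,.022),("baseR",355,82,.022),("blank c",227,81,.022)]:
    print(n,np.round(ray(c,u,v,z)*1000,1))
f=c["frame"];cv2.imwrite("pics/w4c.png",cv2.resize(f[70:260,200:380,::-1],None,fx=3,fy=3,interpolation=cv2.INTER_CUBIC))
```

```text
hub [554.3 205.9 100. ]
wheelcentre [555.3 205.6  95. ]
handle [528.1 170.3 147. ]
ptr [595.8  81.6  38. ]
mark [608.7  41.   41. ]
baseL [511.3 266.   22. ]
baseLbot [ 512.8 -177.9   22. ]
baseR [614.3 265.7  22. ]
blank c [426.  267.6  22. ]
```

View pics/w4c.png

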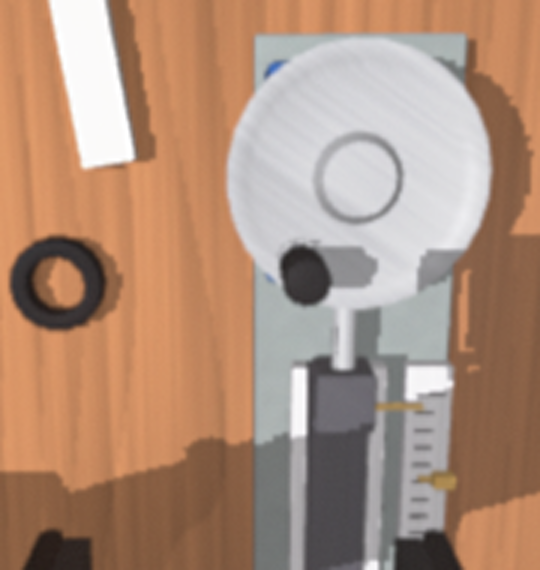

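The handle top is at crop (305,278), giving a handle angle of about -125° about axis (0.556,0.2025). The stop is then about 5.2 mm, which agrees with the pointer. I'll grip the handle.

>>> play_rows(
  steps=[
    [[0.0023, 0.0033, 0.033, 0, 0, 0, 0.055], [0.0023, 0.0033, 0.033, 0, 0, 0, 0.055], [0.0023, 0.0033, 0.033, 0, 0, 0, 0.055], [0.0023, 0.0033, 0.033, 0, 0, 0, 0.055], [0.0023, 0.0033, 0.033, 0, 0, 0, 0.055], [0.0023, 0.0033, 0.033, 0, 0, 0, 0.055], [0.0023, 0.0033, 0.033, 0, 0, 0, 0.055], [0.0023, 0.0033, 0.031, 0, 0, 0, 0.055], [0, 0, 0, 0, 0, 0, 0.055], [0, 0, 0, 0, 0, 0, 0.055]],
  ],
)

```text
time_s: 25.4
tool_pos: [0.5312, 0.1686, 0.1109]
tool_rot: [-180.0, 0.0, 90.0]
force: [1.4, -0.5, 0.0]
grip_width: 0.055
grasp_force: 0.0
```

```bash
python3 look.py e
python3 - <<'E'
from h import *
c=read_camera("side");cv2.imwrite("pics/e_side.png",cv2.resize(c["frame"][120:240,200:340,::-1],None,fx=4,fy=4,interpolation=cv2.INTER_CUBIC))
a=cv2.imread("pics/e_scene.png");a=cv2.resize(a[140:270,280:420],None,fx=4,fy=4,interpolation=cv2.INTER_CUBIC)
b=cv2.imread("pics/e_wrist.png")[180:420,120:400]
cv2.imwrite("pics/e.png",np.hstack([a[:,:400],cv2.resize(b,(400,520))]))
E
```

```text
25.4 [0.5312 0.1686 0.1109] [-180.    0.   90.] 0.055 0.0
scene 0.55 [99.4, 217.7, 125.1, 238.7] z22 [ 418.9 -396.    45.5   44.9   88.2] z52 [ 443.9 -388.2   44.    43.4   88.2]
scene 0.54 [111.0, 223.0, 131.4, 244.5] z22 [ 439.8 -378.4   49.9   44.2  -87.9] z52 [ 464.1 -371.2   48.3   42.8  -87.9]
scene 0.49 [111.2, 240.7, 134.7, 248.6] z22 [ 468.4 -381.6   52.8   18.    77.6] z52 [ 491.8 -374.3   51.1   17.4   77.6]
```

View pics/e.png

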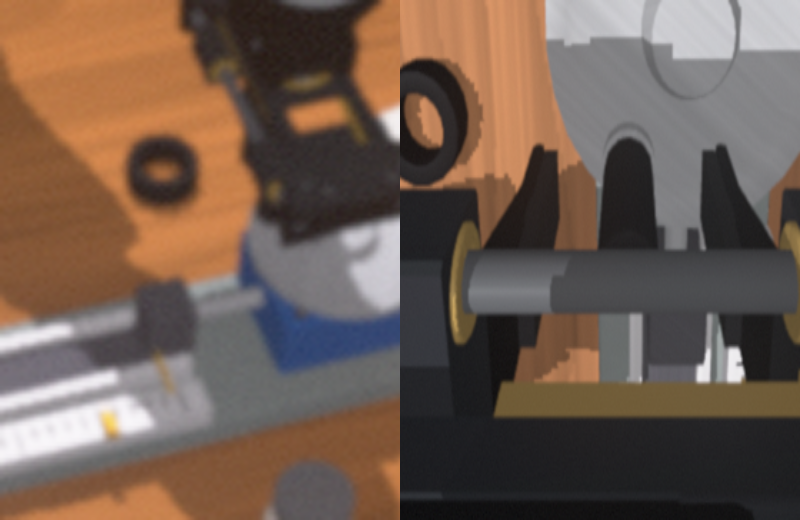

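Handle sleeve sits between the fingers, centred in x at crop (628,200). I'll check its y.

Run:
```python
from h import *
c=read_camera("wrist");print(ray(c,279.6,243,.097))
```

```text
[0.53095118 0.17394648 0.097     ]
```

>>> play_rows(
  steps=[
    [[0, 0, 0, 0, 0, 0, 0.005], [0, 0, 0, 0, 0, 0, 0.005], [0, 0, 0, 0, 0, 0, 0.005], [0, 0, 0, 0, 0, 0, 0.005], [0, 0, 0, 0, 0, 0, 0.005], [0, 0, 0, 0, 0, 0, 0.005], [0, 0, 0, 0, 0, 0, 0.005]],
  ],
  force=15,
)

```text
time_s: 26.4
tool_pos: [0.5311, 0.1687, 0.1106]
tool_rot: [-180.0, 0.0, 90.0]
force: [-0.4, -0.4, 1.3]
grip_width: 0.0198
grasp_force: 15.0
```

Run:
```python
import numpy as np
# handle rows: n rows of -30deg starting at angle a0; row=(dy,dx)
c=np.array([.556,.2025]);r=.045
a=-126.
p=lambda a:c+r*np.array([np.cos(np.radians(a)),np.sin(np.radians(a))])
print(p(a))
for i in range(12):
    d=p(a-30)-p(a);a-=30;print(round(d[1],4),round(d[0],4),a)
```

```text
[0.52954966 0.16609424]
0.0181 -0.0147 -156.0
0.023 -0.0036 -186.0
0.0217 0.0083 -216.0
0.0147 0.0181 -246.0
0.0036 0.023 -276.0
-0.0083 0.0217 -306.0
-0.0181 0.0147 -336.0
-0.023 0.0036 -366.0
-0.0217 -0.0083 -396.0
-0.0147 -0.0181 -426.0
-0.0036 -0.023 -456.0
0.0083 -0.0217 -486.0
```

>>> play_rows(
  steps=[
    [[0.0181, -0.0147, 0, 0, 0, 0, 0.005], [0.023, -0.0036, 0, 0, 0, 0, 0.005], [0.0217, 0.0083, 0, 0, 0, 0, 0.005], [0.0147, 0.0181, 0, 0, 0, 0, 0.005], [0.0036, 0.023, 0, 0, 0, 0, 0.005], [-0.0083, 0.0217, 0, 0, 0, 0, 0.005], [-0.0181, 0.0147, 0, 0, 0, 0, 0.005], [-0.023, 0.0036, 0, 0, 0, 0, 0.005], [-0.0217, -0.0083, 0, 0, 0, 0, 0.005], [-0.0147, -0.0181, 0, 0, 0, 0, 0.005], [-0.0036, -0.023, 0, 0, 0, 0, 0.005], [0.0083, -0.0217, 0, 0, 0, 0, 0.005]],
  ],
  force=30,
)

```text
time_s: 27.6
tool_pos: [0.5318, 0.168, 0.1106]
tool_rot: [179.8, -0.1, 89.9]
force: [6.4, 4.8, -5.6]
grip_width: 0.0193
grasp_force: 30.0
```

```bash
cat > ptr.py <<'E'
import sys
from h import *
o=get_obs();print(o["time_s"],np.round(o["tool_pos"],4),np.round(o["force"],1),round(o["grip_width"],4),o["grasp_force"])
c=read_camera("scene");f=c["frame"];hsv=cv2.cvtColor(f,cv2.COLOR_RGB2HSV)
P=[proj(c,[.61,y,.038]) for y in(.10,-.02)]
x0,x1,y0,y1=285,345,205,265
h=hsv[y0:y1,x0:x1];w=((h[...,0]>12)&(h[...,0]<30)&(h[...,1]>110)&(h[...,2]>110)).astype(np.uint8)
n,l,s,ce=cv2.connectedComponentsWithStats(w)
for i in range(1,n):
    if s[i,4]>=4:
        u,v=ce[i]+[x0,y0];print(s[i],np.round([u,v],1),np.round(ray(c,u,v,.038)*1000,1))
im=cv2.resize(f[y0:y1,x0:x1,::-1],None,fx=9,fy=9,interpolation=cv2.INTER_CUBIC)
cv2.imwrite(f"pics/{sys.argv[1]}.png",im)
E
python3 ptr.py p1
```

```text
27.6 [0.5318 0.168  0.1106] [ 6.4  4.8 -5.6] 0.0193 29.976404942572117
[4 0 5 4 7] [290.9 206.9] [487.1  36.8  38. ]
[12  0  5  5 12] [299.2 207.2] [494.2  56.5  38. ]
[18  0 33  6 70] [320.1 206.6] [506.9 106.9  38. ]
[1 5 5 5 9] [288.7 211.3] [499.2  27.7  38. ]
[7 7 3 3 4] [293. 213.] [507.3  36.5  38. ]
[21 39  3  5 11] [307. 246.] [610.2  40.4  38. ]
[51 46  6  3  7] [338.7 252.3] [647.3 105.5  38. ]
[57 46  2  3  4] [342.8 251.8] [648.5 114.9  38. ]
[43 49  6  5  9] [330.1 256.2] [651.9  82.9  38. ]
[52 50  2  7  8] [337.6 258. ] [661.3  97.8  38. ]
[57 50  3  3  4] [343.2 255.8] [659.1 112.3  38. ]
[41 54  5  6 11] [328.1 262. ] [665.3  73.4  38. ]
[47 54  4  3  4] [333.5 260. ] [663.7  87.   38. ]
[55 54  5  3  6] [342.2 260.2] [669.7 105.8  38. ]
[29 56  6  4 10] [316.8 263. ] [660.7  47.9  38. ]
[24 58  4  2  4] [310.5 263.5] [657.9  33.8  38. ]
```

View pics/p1.png

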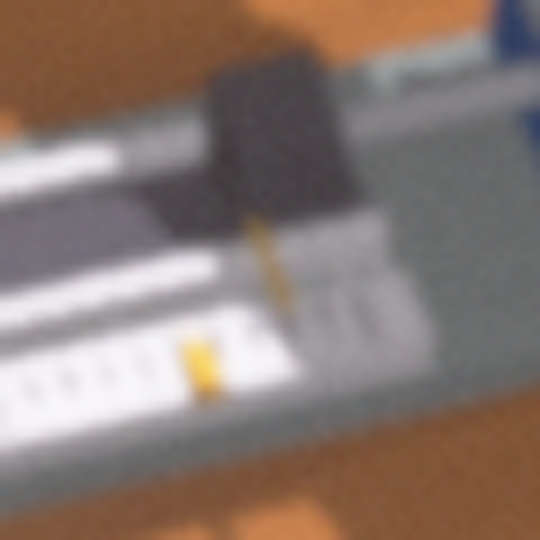

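After one turn the pointer tip is at crop (290,300) and the marker at (200,365), so the stop has moved by about a turn as expected. Second turn, then 0.64 turn more, then I'll look closely.

>>> play_rows(
  steps=[
    [[0.0181, -0.0147, 0, 0, 0, 0, 0.005], [0.023, -0.0036, 0, 0, 0, 0, 0.005], [0.0217, 0.0083, 0, 0, 0, 0, 0.005], [0.0147, 0.0181, 0, 0, 0, 0, 0.005], [0.0036, 0.023, 0, 0, 0, 0, 0.005], [-0.0083, 0.0217, 0, 0, 0, 0, 0.005], [-0.0181, 0.0147, 0, 0, 0, 0, 0.005], [-0.023, 0.0036, 0, 0, 0, 0, 0.005], [-0.0217, -0.0083, 0, 0, 0, 0, 0.005], [-0.0147, -0.0181, 0, 0, 0, 0, 0.005], [-0.0036, -0.023, 0, 0, 0, 0, 0.005], [0.0083, -0.0217, 0, 0, 0, 0, 0.005]],
  ],
)

```text
time_s: 28.85
tool_pos: [0.532, 0.1679, 0.1107]
tool_rot: [179.8, -0.0, 89.9]
force: [5.8, 5.2, -5.6]
grip_width: 0.0193
grasp_force: 30.0
```

>>> play_rows(
  steps=[
    [[0.0181, -0.0147, 0, 0, 0, 0, 0.005], [0.023, -0.0036, 0, 0, 0, 0, 0.005], [0.0217, 0.0083, 0, 0, 0, 0, 0.005], [0.0147, 0.0181, 0, 0, 0, 0, 0.005], [0.0036, 0.023, 0, 0, 0, 0, 0.005], [-0.0083, 0.0217, 0, 0, 0, 0, 0.005], [-0.0181, 0.0147, 0, 0, 0, 0, 0.005], [-0.023, 0.0036, 0, 0, 0, 0, 0.005], [0, 0, 0, 0, 0, 0, 0.005], [0, 0, 0, 0, 0, 0, 0.005]],
  ],
)

```text
time_s: 29.85
tool_pos: [0.6004, 0.1996, 0.1105]
tool_rot: [-179.7, 0.0, 89.9]
force: [-6.3, -0.8, 5.3]
grip_width: 0.0193
grasp_force: 30.0
```

```bash
python3 ptr.py p2 | head -1
```

```text
29.85 [0.6004 0.1996 0.1105] [-6.3 -0.8  5.3] 0.0193 29.99849433079362
```

View pics/p2.png

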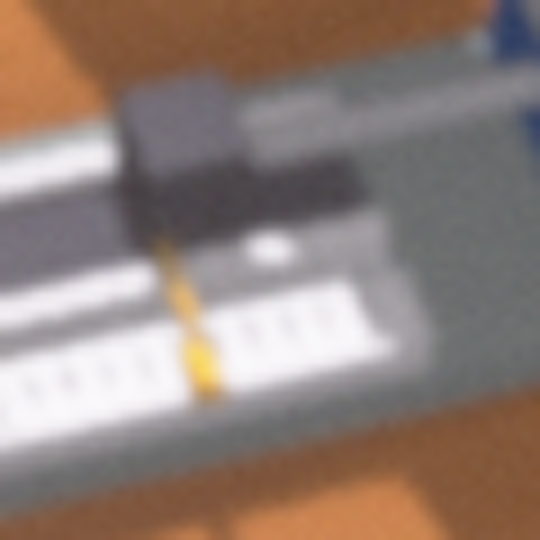

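Pointer and marker look nearly level (pointer tip at crop (190,330), marker (200,365)). I'll release the handle and check from above.

>>> play_rows(
  steps=[
    [[0, 0, 0, 0, 0, 0, 0.034], [0, 0, 0, 0, 0, 0, 0.034], [0, 0, -0.03, 0, 0, 0, 0.034], [0, 0, -0.03, 0, 0, 0, 0.034], [-0.04, 0, 0, 0, 0, 0, 0.034], [-0.04, 0, 0, 0, 0, 0, 0.034], [-0.04, 0, 0, 0, 0, 0, 0.034], [-0.04, 0, 0, 0, 0, 0, 0.034], [-0.04, 0, 0, 0, 0, 0, 0.034], [-0.04, 0, 0, 0, 0, 0, 0.034], [0, 0, 0, 0, 0, 0, 0.034], [0, 0, 0, 0, 0, 0, 0.034]],
  ],
)

```text
time_s: 31.1
tool_pos: [0.6026, -0.041, 0.1707]
tool_rot: [180.0, 0.0, 89.8]
force: [0.2, 1.6, -0.3]
grip_width: 0.0338
grasp_force: 0.0
```

Run:
```python
from h import *
o=get_obs();print(o["time_s"],o["tool_pos"])
c=read_camera("wrist");np.savez("w5.npz",**c);u,v=proj(c,[.605,.04,.038]).astype(int);print(u,v)
f=c["frame"];y0=max(v-50,0);x0=u-60
cv2.imwrite("pics/p3.png",cv2.resize(f[y0:y0+100,x0:x0+100,::-1],None,fx=6,fy=6,interpolation=cv2.INTER_CUBIC));print(x0,y0)
```

```text
31.1 [ 0.60259798 -0.04101245  0.17074919]
283 107
223 57
```

View pics/p3.png

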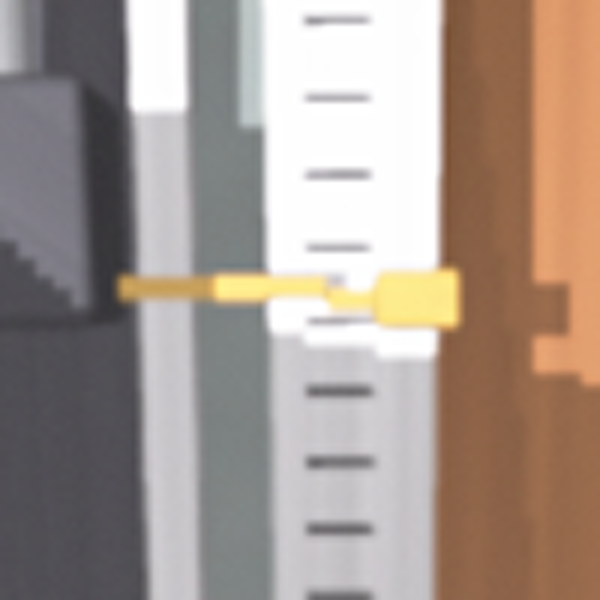

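Run:
```python
from h import *
c=dict(np.load("w5.npz"));print(c["intrinsics"],c["view"].round(3))
for n,u,v in [("ptr",160,288),("nose",350,298),("blk",418,298),("blk t",418,268),("tick1",340,97),("tick2",340,530)]:
    print(n,*[np.round(ray(c,223+u/6,57+v/6,z)*1000,1) for z in(.036,.038,.046)])
```

```text
[[325.51759269   0.         280.46164468]
 [  0.         325.51759269 209.62651959]
 [  0.           0.           1.        ]] [[ 1.    -0.004  0.002 -0.602]
 [ 0.004  0.954 -0.301  0.059]
 [-0.001  0.301  0.954 -0.329]
 [ 0.     0.     0.     1.   ]]
ptr [575.6  42.1  36. ] [575.8  42.1  38. ] [576.5  42.1  46. ]
nose [603.1  40.6  36. ] [603.1  40.6  38. ] [603.   40.6  46. ]
blk [612.9  40.6  36. ] [612.9  40.6  38. ] [612.6  40.6  46. ]
blk t [612.9  44.7  36. ] [612.8  44.7  38. ] [612.5  44.6  46. ]
tick1 [601.8  67.6  36. ] [601.8  67.4  38. ] [601.8  66.7  46. ]
tick2 [601.5   7.5  36. ] [601.5   7.7  38. ] [601.5   8.6  46. ]
```

The pointer line is at crop row 288 and the marker at row 298, so it is about 1.4 mm short. I'll go lower for a finer measurement.

>>> play_rows(
  steps=[
    [[0, 0, 0.035, 0, 0, 0, 0.034], [0, 0, 0.035, 0, 0, 0, 0.034], [0, 0, 0.03, 0, 0, 0, 0.034], [0, 0, 0, 0, 0, 0, 0.034], [0, 0, 0, 0, 0, 0, 0.034]],
  ],
)

```text
time_s: 31.65
tool_pos: [0.6026, -0.038, 0.0708]
tool_rot: [-180.0, 0.0, 90.1]
force: [-0.5, -0.2, 0.5]
grip_width: 0.0346
grasp_force: 0.0
```

```bash
cat > fine.py <<'E'
from h import *
import sys
o=get_obs();print(o["time_s"],o["tool_pos"])
c=read_camera("wrist");f=c["frame"].astype(float);yl=np.clip(f[...,:2].min(2)-f[...,2]-40,0,None)
# per column: yellow centroid near marker row
u0,v0=proj(c,[.556,.041,.038]);u1,_=proj(c,[.62,.041,.038])
for u in range(int(u0)+18,int(u1)+1,3):
    col=yl[int(v0)-14:int(v0)+15,u-1:u+2].sum(1)
    if col.sum()<150: continue
    r=(col*np.arange(len(col))).sum()/col.sum()+int(v0)-14+.0
    print(u,round(r,2),int((col>100).sum()),np.round(ray(c,u,r,.038)[:2]*1000,2))
u,v=proj(c,[.60,.04,.038]).astype(int)
cv2.imwrite(f"pics/{sys.argv[1]}.png",cv2.resize(c["frame"][v-40:v+40,u-60:u+40,::-1],None,fx=7,fy=7,interpolation=cv2.INTER_CUBIC))
E
python3 fine.py p4
```

```text
31.65 [ 0.60261091 -0.03804034  0.07079595]
224 107.96 0 [569.42  42.72]
227 108.21 0 [571.12  42.59]
230 108.4 0 [572.83  42.49]
233 108.44 0 [574.55  42.47]
236 108.43 0 [576.26  42.47]
239 108.45 0 [577.98  42.47]
242 108.36 0 [579.7   42.52]
245 108.24 0 [581.41  42.59]
248 108.23 0 [583.13  42.59]
251 108.25 0 [584.84  42.58]
254 108.26 0 [586.56  42.58]
257 108.25 0 [588.27  42.59]
260 108.27 0 [589.99  42.58]
263 108.41 0 [591.7   42.51]
266 108.45 0 [593.42  42.49]
269 108.42 0 [595.13  42.51]
272 108.44 0 [596.85  42.5 ]
275 109.04 0 [598.56  42.18]
278 111.43 0 [600.28  40.87]
281 111.45 0 [602.    40.86]
284 111.45 0 [603.72  40.86]
287 111.42 0 [605.44  40.88]
290 111.45 0 [607.16  40.87]
293 111.29 0 [608.88  40.96]
296 111.33 0 [610.6   40.94]
299 111.36 0 [612.32  40.92]
302 111.39 0 [614.04  40.91]
305 111.36 0 [615.76  40.93]
308 111.39 0 [617.48  40.92]
```

View pics/p4.png

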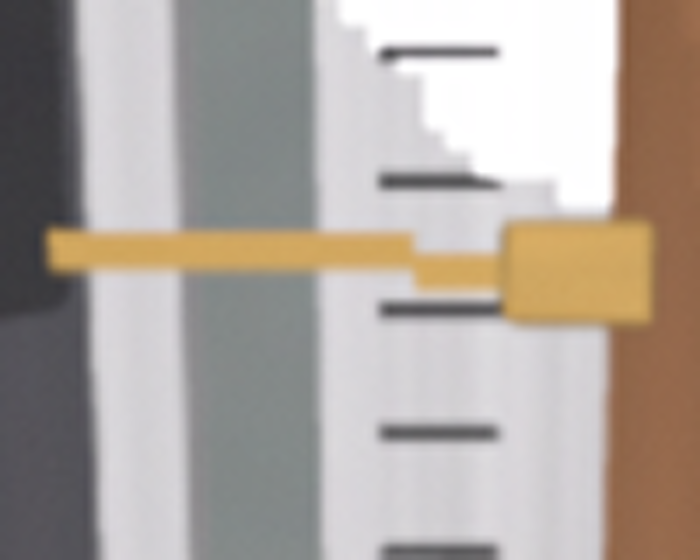

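The fine view gives the pointer at y 42.5 and the marker at 40.9, so 1.6 mm (about 39° of wheel) remains. I'll re-grip the handle and nudge it.

>>> play_rows(
  steps=[
    [[0, 0, -0.05, 0, 0, 0, 0.036], [0, 0, -0.05, 0, 0, 0, 0.036], [0.0396, 0, 0, 0, 0, 0, 0.036], [0.0396, 0, 0, 0, 0, 0, 0.036], [0.0396, 0, 0, 0, 0, 0, 0.036], [0.0396, 0, 0, 0, 0, 0, 0.036], [0.0396, -0.001, 0, 0, 0, 0, 0.036], [0.0396, -0.001, 0, 0, 0, 0, 0.036], [0, 0, 0, 0, 0, 0, 0.036], [0, 0, 0.03, 0, 0, 0, 0.036], [0, 0, 0.03, 0, 0, 0, 0.036], [0, 0, 0, 0, 0, 0, 0.036]],
  ],
)

```text
time_s: 32.9
tool_pos: [0.5984, 0.1977, 0.1087]
tool_rot: [-179.8, 0.1, 90.0]
force: [-1.4, -0.4, 0.9]
grip_width: 0.0361
grasp_force: 0.0
```

>>> play_rows(
  steps=[
    [[0, 0, 0, 0, 0, 0, 0.005], [0, 0, 0, 0, 0, 0, 0.005], [0, 0, 0, 0, 0, 0, 0.005], [0, 0, 0, 0, 0, 0, 0.005], [-0.0105, -0.002, 0, 0, 0, 0, 0.005], [-0.0097, -0.0044, 0, 0, 0, 0, 0.005], [-0.0084, -0.0066, 0, 0, 0, 0, 0.005], [0, 0, 0, 0, 0, 0, 0.005], [0, 0, 0, 0, 0, 0, 0.005], [0, 0, 0, 0, 0, 0, 0.036], [0, 0, 0, 0, 0, 0, 0.036]],
  ],
)

```text
time_s: 34.0
tool_pos: [0.5881, 0.1692, 0.1116]
tool_rot: [179.9, -0.0, 90.0]
force: [0.5, -0.7, -0.2]
grip_width: 0.0281
grasp_force: 0.0
```

>>> play_rows(
  steps=[
    [[0, 0, -0.03, 0, 0, 0, 0.036], [0, 0, -0.03, 0, 0, 0, 0.036], [-0.042, 0.003, 0, 0, 0, 0, 0.036], [-0.042, 0.003, 0, 0, 0, 0, 0.036], [-0.042, 0.003, 0, 0, 0, 0, 0.036], [-0.042, 0.003, 0, 0, 0, 0, 0.036], [-0.042, 0, 0, 0, 0, 0, 0.036], [0, 0, 0.05, 0, 0, 0, 0.036], [0, 0, 0.05, 0, 0, 0, 0.036], [0, 0, 0, 0, 0, 0, 0.036], [0, 0, 0, 0, 0, 0, 0.036]],
  ],
)

```text
time_s: 35.1
tool_pos: [0.5993, -0.041, 0.071]
tool_rot: [-179.9, 0.1, 90.0]
force: [0.8, 0.7, 0.1]
grip_width: 0.0358
grasp_force: 0.0
```

```bash
python3 fine.py p5
```

```text
35.1 [ 0.59925628 -0.04104629  0.07100047]
230 106.02 0 [569.69  40.86]
233 106.03 1 [571.4   40.85]
236 105.89 0 [573.12  40.93]
239 105.86 0 [574.83  40.94]
242 105.86 0 [576.54  40.94]
245 105.87 0 [578.25  40.93]
248 105.93 0 [579.97  40.9 ]
251 105.97 0 [581.68  40.87]
254 105.98 0 [583.39  40.86]
257 105.97 0 [585.1   40.87]
260 105.97 0 [586.81  40.87]
263 105.95 0 [588.53  40.87]
266 105.95 0 [590.24  40.87]
269 105.88 0 [591.95  40.91]
272 105.86 0 [593.67  40.92]
275 105.87 0 [595.38  40.91]
278 105.81 0 [597.09  40.94]
281 105.8 0 [598.8   40.94]
284 105.88 0 [600.52  40.9 ]
287 105.89 0 [602.23  40.89]
290 105.87 0 [603.94  40.9 ]
293 105.89 0 [605.65  40.89]
296 105.7 0 [607.36  40.99]
299 105.52 0 [609.08  41.08]
302 105.65 0 [610.79  41.01]
305 105.56 1 [612.5   41.06]
308 104.73 3 [614.2   41.51]
311 104.48 4 [615.91  41.64]
314 104.38 4 [617.62  41.7 ]
```

Pointer and marker agree within 0.1 mm. Before laying the blank I'll verify the bin contents and find the blank again.

Run:
```python
from h import *
a=read_camera("scene")["frame"];b=read_camera("side")["frame"]
i=np.hstack([cv2.resize(a[180:290,55:165],(400,400),interpolation=2),cv2.resize(b[280:385,205:310],(400,400),interpolation=2)])
cv2.imwrite("pics/bin.png",i[:,:,::-1])
c=read_camera("scene")
for n in("blank","offcut1"):
  for s in silhouettes("scene",n):
    if s["p"]>.3: print(n,round(s["p"],2),s["extent"],rect(c,s["pixels"],.011))
```

```text
blank 0.81 [345.4, 165.9, 387.5, 186.9] [426.7 266.5 130.7  43.3 -85.7]
blank 0.63 [193.9, 298.6, 247.3, 327.6] [ 707.9 -186.9  124.1   58.9   73.8]
offcut1 0.77 [112.2, 223.1, 132.2, 244.8] [ 437.3 -373.1   55.    38.2  -46.6]
offcut1 0.75 [96.5, 217.3, 119.4, 234.6] [ 3.926e+02 -4.168e+02  5.080e+01  4.790e+01  4.000e-01]
offcut1 0.58 [100.1, 217.5, 123.3, 237.8] [ 420.6 -393.6   54.1   39.8  -48.9]
offcut1 0.48 [111.2, 240.2, 134.9, 248.5] [ 458.1 -381.2   52.9   20.    84.5]
```

View pics/bin.png

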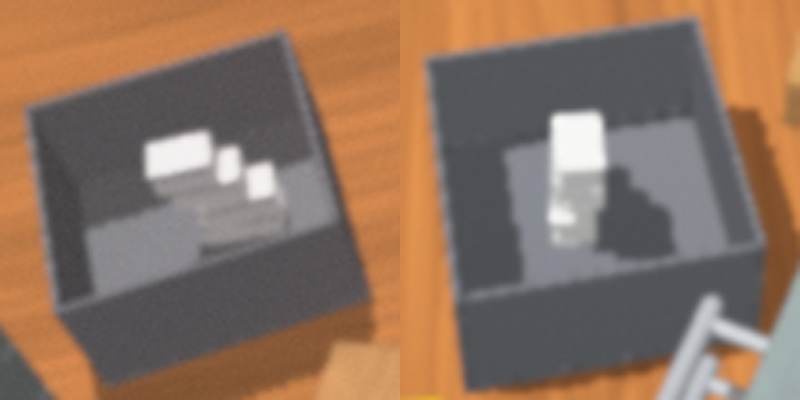

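The bin shows the offcuts piled: tops at crop (180,155), (228,165), (262,180) and one below at (240,215). None are left on the bench or in the bed. Now the blank.

>>> play_rows(
  steps=[
    [[0, 0, -0.05, 0, 0, 0, 0.055], [0, 0, -0.05, 0, 0, 0, 0.055], [0, 0, -0.05, 0, 0, 0, 0.055], [0.0385, -0.0265, 0, 0, 0, 0, 0.055], [0.0385, -0.0265, 0, 0, 0, 0, 0.055], [0.0385, -0.0265, 0, 0, 0, 0, 0.055], [0.0385, -0.0265, 0, 0, 0, 0, 0.055], [0.0385, -0.0265, 0, 0, 0, 0, 0.055], [0.0385, -0.0265, 0, 0, 0, 0, 0.055], [0, 0, 0, 0, 0, 0, 0.055], [0, 0, 0, 0, 0, 0, 0.055]],
  ],
)

```text
time_s: 36.5
tool_pos: [0.4402, 0.1914, 0.2216]
tool_rot: [179.9, -0.1, 90.2]
force: [1.2, -1.2, 0.1]
grip_width: 0.0547
grasp_force: 0.0
```

Run:
```python
from h import *
o=get_obs();print(o["time_s"],o["tool_pos"],o["tool_rot"])
c=read_camera("wrist")
for s in silhouettes("wrist","blank"):
    if s["p"]>.3: print(round(s["p"],2),s["extent"],rect(c,s["pixels"],.022))
f=c["frame"];hsv=cv2.cvtColor(f,cv2.COLOR_RGB2HSV);w=((hsv[...,2]>225)&(hsv[...,1]<40)).astype(np.uint8)
n,l,s,ce=cv2.connectedComponentsWithStats(w)
for i in range(1,n):
    if s[i,4]>300: print(s[i],rect(c,l==i,.022))
```

```text
36.5 [0.44016726 0.19137245 0.2215875 ] [ 1.79911096e+02 -6.10971163e-02  9.01673215e+01]
0.31 [474.9, 254.6, 495.4, 274.8] [691.9  89.7  25.9  24.3 -89.9]
[ 247   52   42  120 2874] [426.4 265.4 120.1  26.1 -81.1]
```

>>> play_rows(
  steps=[
    [[0.033, -0.0059, 0.03, 0, 0, 0, 0.055], [0.033, -0.0059, 0.03, 0, 0, 0, 0.055], [0.033, -0.0059, 0.03, 0, 0, 0, 0.055], [0, 0, 0.03, 0, 0, -0.0775, 0.055], [0, 0, 0.03, 0, 0, -0.0775, 0.055], [0, 0, 0.03, 0, 0, 0, 0.055], [0, 0, 0.02, 0, 0, 0, 0.055], [0, 0, 0.0095, 0, 0, 0, 0.055], [0, 0, 0, 0, 0, 0, 0.055], [0, 0, 0, 0, 0, 0, 0.015], [0, 0, 0, 0, 0, 0, 0.015], [0, 0, 0, 0, 0, 0, 0.015]],
  ],
  force=30,
)

```text
time_s: 37.8
tool_pos: [0.4235, 0.2901, 0.0123]
tool_rot: [179.9, -0.1, 98.9]
force: [-0.7, 0.7, -0.6]
grip_width: 0.0385
grasp_force: 0.0
```

>>> play_rows(
  steps=[
    [[0, 0, 0, 0, 0, 0, 0.015], [0, 0, 0, 0, 0, 0, 0.015], [0, 0, 0, 0, 0, 0, 0.015], [0, 0, -0.04, 0, 0, 0, 0.015], [0, 0, -0.04, 0, 0, 0, 0.015], [0, 0, -0.04, 0, 0, 0, 0.015], [0, 0, -0.04, 0, 0, 0.0775, 0.015], [0, 0, -0.04, 0, 0, 0.0775, 0.015], [0, 0, 0, 0, 0, 0, 0.015], [0, 0, 0, 0, 0, 0, 0.015]],
  ],
)

```text
time_s: 38.8
tool_pos: [0.4228, 0.2898, 0.2116]
tool_rot: [179.9, -0.1, 90.0]
force: [0.0, -0.7, -0.9]
grip_width: 0.0256
grasp_force: 30.0
```

Run:
```python
from h import *
o=get_obs();print(o["time_s"],o["tool_pos"],o["tool_rot"],o["grip_width"])
c=read_camera("wrist");z=o["tool_pos"][2]+.011
f=c["frame"];hsv=cv2.cvtColor(f,cv2.COLOR_RGB2HSV);w=((hsv[...,2]>150)&(hsv[...,1]<40)).astype(np.uint8)
n,l,s,ce=cv2.connectedComponentsWithStats(w)
for i in range(1,n):
    if s[i,4]>300: print(s[i],rect(c,l==i,z))
```

```text
38.8 [0.42277351 0.28977615 0.21161987] [ 1.79949398e+02 -7.92359379e-02  9.00431576e+01] 0.025607616100314864
[  16    0  314   37 5598] [378.2 405.9 126.8  13.1   0. ]
[390  74  87  31 502] [488.6 378.7  40.5   2.6 -15.5]
[ 253  196   54   99 4927] [421.9 303.4  54.2  25.9 -89. ]
[366 250  56  17 656] [ 4.797e+02  2.975e+02  2.760e+01  9.000e+00 -1.000e-01]
[ 257  325   48   32 1497] [ 4.220e+02  2.469e+02  2.640e+01  2.070e+01 -1.000e-01]
[474 325  26  47 753] [537.7 241.4  31.7  10.4 -87.9]
```

>>> play_rows(
  steps=[
    [[-0.0375, 0.0167, 0, 0, 0, 0, 0.015], [-0.0375, 0.0167, 0, 0, 0, 0, 0.015], [-0.0375, 0.0167, 0, 0, 0, 0, 0.015], [-0.0375, 0.0167, 0, 0, 0, 0, 0.015], [-0.0375, 0.0167, 0, 0, 0, 0, 0.015], [-0.0375, 0.0167, 0, 0, 0, 0, 0.015], [-0.0375, 0.0167, 0, 0, 0, 0, 0.015], [-0.0375, 0.0167, 0, 0, 0, 0, 0.015], [0, 0, 0.05, 0, 0, 0, 0.015], [0, 0, 0.05, 0, 0, 0, 0.015], [0, 0, 0.045, 0, 0, 0, 0.015], [0, 0, 0, 0, 0, 0, 0.015]],
  ],
)

```text
time_s: 40.05
tool_pos: [0.549, -0.011, 0.0584]
tool_rot: [-179.1, 0.2, 90.0]
force: [-2.0, 0.4, -0.9]
grip_width: 0.0256
grasp_force: 30.0
```

Run:
```python
from h import *
o=get_obs();print(o["time_s"],o["tool_pos"],o["tool_rot"],o["grip_width"])
c=read_camera("wrist");f=c["frame"];t=o["tool_pos"]
print(proj(c,[t[0],t[1]+.035,t[2]+.011]),proj(c,[.556,.036,.073]),proj(c,[.539,.01,.038]),proj(c,[.573,.01,.038]))
cv2.imwrite("pics/f.png",cv2.resize(f[50:340,170:400,::-1],None,fx=2,fy=2,interpolation=2))
```

```text
40.05 [ 0.54897497 -0.01097996  0.05842811] [-179.09396462    0.19011274   89.97894161] 0.025555305269015487
[281.75740094 207.31030635] [296.83527911 184.9564626 ] [265.4649676  214.12672523] [323.12259802 214.33765733]
```

View pics/f.png

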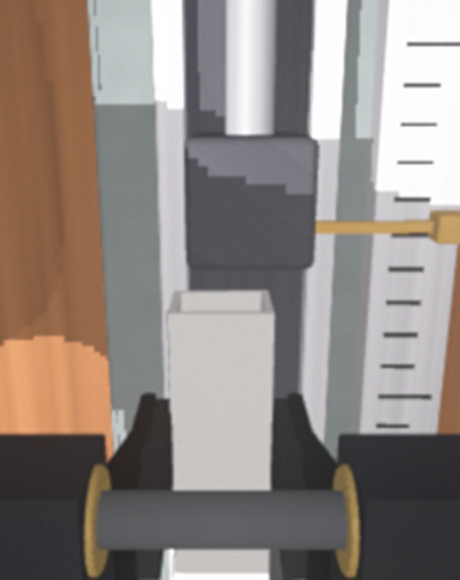

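The blank end is at crop (220,312) and the stop face at row 268, so the gap is about 12 mm. The blank sits about 7 mm left of the bed centre (x 0.549). I'll let it settle and read the position.

>>> play_rows(
  steps=[
    [[0, 0, 0, 0, 0, 0, 0.015], [0, 0, 0, 0, 0, 0, 0.015], [0, 0, 0, 0, 0, 0, 0.015]],
  ],
)

```text
time_s: 40.4
tool_pos: [0.5579, -0.0102, 0.0684]
tool_rot: [179.8, -0.1, 90.0]
force: [0.0, -0.4, -1.5]
grip_width: 0.0257
grasp_force: 30.0
```

>>> play_rows(
  steps=[
    [[0, -0.0005, 0.006, 0, 0, 0, 0.015], [0, 0, 0.006, 0, 0, 0, 0.015], [0, 0, 0.006, 0, 0, 0, 0.015], [0, 0, 0.005, 0, 0, 0, 0.015], [0, 0, 0.002, 0, 0, 0, 0.015], [0, 0, 0, 0, 0, 0, 0.015], [0, 0, 0, 0, 0, 0, 0.015]],
  ],
)

```text
time_s: 41.1
tool_pos: [0.5553, -0.0104, 0.0417]
tool_rot: [-179.9, -0.0, 90.0]
force: [-3.4, 0.4, 9.1]
grip_width: 0.0258
grasp_force: 30.0
```

Run:
```python
from h import *
o=get_obs();print(o["time_s"],o["tool_pos"],o["tool_rot"],o["force"])
c=read_camera("wrist");f=c["frame"]
hsv=cv2.cvtColor(f,cv2.COLOR_RGB2HSV)
g=cv2.cvtColor(f,cv2.COLOR_RGB2GRAY)
print(proj(c,[.556,.025,.052]),proj(c,[.556,.036,.05]))
print(g[175:250,280].tolist());r=int(proj(c,[.556,.015,.052])[1]);print(r,g[r,240:330].tolist())
```

```text
41.1 [ 0.55532239 -0.01043525  0.04174433] [-1.79916420e+02 -4.65658544e-02  8.99974354e+01] [-3.37823274  0.40217033  9.07819206]
[283.46024532 205.77537348] [283.47021215 182.77948162]
[84, 84, 84, 82, 82, 83, 84, 84, 85, 85, 84, 85, 84, 84, 83, 82, 82, 79, 77, 91, 140, 185, 198, 199, 199, 199, 198, 198, 198, 195, 182, 176, 192, 198, 198, 199, 198, 198, 199, 198, 199, 198, 199, 199, 198, 198, 198, 198, 198, 198, 200, 198, 198, 199, 198, 198, 199, 198, 199, 198, 199, 198, 199, 198, 199, 199, 199, 199, 199, 198, 199, 199, 199, 199, 198]
225 [202, 200, 198, 198, 198, 199, 199, 201, 199, 182, 151, 126, 94, 107, 161, 193, 200, 199, 198, 199, 199, 199, 198, 199, 199, 198, 199, 199, 199, 198, 198, 198, 199, 199, 198, 199, 198, 199, 199, 198, 200, 199, 199, 199, 198, 199, 200, 199, 198, 199, 199, 199, 199, 198, 198, 199, 199, 197, 198, 199, 199, 200, 199, 199, 199, 195, 170, 115, 87, 88, 90, 107, 141, 171, 192, 203, 205, 204, 200, 198, 197, 196, 196, 196, 197, 197, 185, 155, 138, 135]
```

The blank is in the bed (gaps both sides, 9 N floor contact). I'll slide it to the stop.

>>> play_rows(
  steps=[
    [[0, 0, -0.001, 0, 0, 0, 0.015], [0.003, 0, 0, 0, 0, 0, 0.015], [0.003, 0, 0, 0, 0, 0, 0.015], [0.002, 0, 0, 0, 0, 0, 0.015], [0.002, 0, 0, 0, 0, 0, 0.015], [0.001, 0, 0, 0, 0, 0, 0.015], [0.001, 0, 0, 0, 0, 0, 0.015], [0, 0, 0, 0, 0, 0, 0.015], [0, 0, 0, 0, 0, 0, 0.015]],
  ],
)

```text
time_s: 42.05
tool_pos: [0.5556, 0.0008, 0.042]
tool_rot: [-180.0, 0.0, 90.0]
force: [-0.1, -1.6, -1.4]
grip_width: 0.0256
grasp_force: 30.0
```

>>> play_rows(
  steps=[
    [[0.001, 0, 0, 0, 0, 0, 0.015], [0.001, 0, 0, 0, 0, 0, 0.015], [0, 0, 0, 0, 0, 0, 0.015], [0, 0, 0, 0, 0, 0, 0.015]],
  ],
)

```text
time_s: 42.45
tool_pos: [0.5556, 0.0008, 0.0421]
tool_rot: [180.0, 0.2, 89.9]
force: [-1.1, -6.1, -1.3]
grip_width: 0.0252
grasp_force: 30.0
```

>>> play_rows(
  steps=[
    [[0, 0, 0, 0, 0, 0, 0.05], [0, 0, 0, 0, 0, 0, 0.05], [0, 0, 0, 0, 0, 0, 0.05], [0, 0, -0.02, 0, 0, 0, 0.05], [0, 0, -0.04, 0, 0, 0, 0.05], [0, 0, -0.04, 0, 0, 0, 0.05], [-0.03, 0, -0.02, 0, 0, 0, 0.05], [-0.03, 0, 0, 0, 0, 0, 0.05], [0, 0, 0, 0, 0, 0, 0.05], [0, 0, 0, 0, 0, 0, 0.05], [0, 0, 0, 0, 0, 0, 0.05]],
  ],
)

```text
time_s: 43.55
tool_pos: [0.5556, -0.0548, 0.1617]
tool_rot: [-180.0, -0.1, 90.1]
force: [0.1, 0.3, -0.4]
grip_width: 0.0498
grasp_force: 0.0
```

```bash
python3 fine.py p6 | awk 'NR==1||NR%4==0'
python3 - <<'E'
from h import *
c=read_camera("wrist");f=c["frame"]
print(proj(c,[.556,.036,.052]),proj(c,[.556,-.02,.052]))
a=cv2.resize(f[60:260,180:380,::-1],(560,560),interpolation=2)
b=cv2.resize(read_camera("scene")["frame"][190:290,190:410,::-1],(240,110),interpolation=2)
cv2.imwrite("pics/fin.png",a)
g=cv2.cvtColor(f,cv2.COLOR_RGB2GRAY)
u,v=proj(c,[.556,.036,.052]).astype(int)
for k in(-8,0,8): print(u+k,v-25,g[v-25:v+25,u+k].tolist())
w=int(proj(c,[.556,-.01,.052])[1]);print(g[w,u-45:u+45].tolist())
E
```

```text
43.55 [ 0.55563651 -0.05478374  0.16170976]
311 88.8 0 [579.92  41.08]
323 88.77 3 [589.81  41.11]
335 89.01 3 [599.72  40.93]
347 88.79 9 [609.6   41.12]
359 88.12 0 [619.46  41.65]
[282.14259806  94.72024088] [281.93863492 165.41912965]
274 69 [116, 118, 118, 116, 115, 115, 114, 117, 116, 114, 115, 115, 116, 117, 117, 117, 116, 114, 115, 117, 118, 117, 114, 101, 82, 88, 181, 249, 253, 252, 251, 251, 252, 251, 251, 252, 251, 251, 251, 251, 251, 251, 251, 251, 251, 251, 252, 251, 224, 191]
282 69 [115, 115, 115, 115, 117, 115, 115, 116, 117, 116, 116, 115, 115, 116, 116, 116, 115, 115, 115, 116, 118, 116, 113, 99, 81, 88, 180, 249, 253, 251, 251, 251, 251, 251, 251, 251, 251, 251, 251, 251, 251, 251, 251, 251, 251, 251, 251, 251, 252, 250]
290 69 [114, 115, 115, 115, 116, 116, 115, 113, 115, 115, 115, 115, 114, 116, 116, 115, 114, 114, 114, 114, 115, 113, 110, 99, 82, 89, 181, 249, 252, 251, 251, 251, 251, 251, 251, 251, 251, 251, 251, 251, 251, 251, 251, 251, 251, 251, 251, 251, 251, 250]
[120, 121, 121, 121, 121, 121, 120, 122, 121, 121, 122, 122, 121, 121, 119, 131, 171, 190, 190, 188, 186, 187, 188, 187, 165, 114, 80, 104, 161, 185, 187, 187, 186, 188, 186, 187, 186, 187, 187, 187, 186, 187, 187, 187, 187, 187, 186, 187, 188, 187, 188, 187, 188, 187, 187, 187, 186, 188, 185, 159, 105, 79, 88, 125, 173, 191, 190, 188, 186, 187, 186, 187, 170, 136, 125, 125, 125, 125, 125, 125, 125, 125, 124, 126, 137, 167, 185, 189, 189, 187]
```

```bash
python3 -c "
from cell import sign_off;print(sign_off())"
```

```text
the job is handed in; nothing more can be done
None
```

The job is handed in: all four offcuts found went into the bin, the pointer was set within about 0.1 mm of the marker, and the new piece lies flat in the bed with its end against the stop.

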